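# Finish closing a filter vessel: draw its cover down evenly with four wing nuts

### The arm

A 6-joint arm with a two-finger parallel gripper is mounted at the origin on the work surface. World frame = base frame: x ahead of the robot, y to its left, z up, the work surface at z = 0. Lengths are in m, angles in rad, forces in N, time in s.
With the tool pointing down it reaches from about 0.275 to 0.775 m from the base axis. Payload 14.6 kg.
Tool frame: the origin (TCP) lies midway between the tips of the shut fingers; the grasp point (between the pads) lies env.tcp_to_grasp behind it (env.tcp_to_grasp is the distance from the TCP to the grasp point, in m); z points along the fingers, y is the direction in which the jaws open and shut (so a half turn about z gives the same grasp; the last joint's range is limited). The gripper opens to 85 mm and grips with 20 to 120 N. Pads are 22 mm wide; open, the fingers measure 114 mm over their backs; the gripper's body (76 mm by 85 mm) begins 54 mm behind the grasp point. The pads swing forward as they close: fully open they stand 13 mm farther back than shut.
Start: joints at [-1.278, 0.263, -0.048, 1.259, 0, 1.415], TCP at [0.227, -0.473, 0.231] pointing down, gripper open.
Joint ranges: [-2.65, 2.65], [-0.89, 1.7], [-1.18, 1.37], [-2.13, 2.11], [-1.35, 1.29], [-3.14, 3.14]. Speed limits (rad/s): [1.89, 1.89, 2.57, 2.79, 3.14, 3.14].

### API

Orientations are given as a 3x3 rotation matrix whose columns are the frame's x, y, z axes.
In Python, from cell import env gives the robot as it stands. The module is installed in compiled form; this text tells all that it offers.
- The arm moves only by the tool step_arm, never from a script. Its argument "increments" is a list that holds one entry, the list of rows, each a list of 7 numbers: the shift along the world's x, y, z each as a share of 0.15 m, from -1 to 1, then the turn, a rotation vector about the world's x, y, z each as a share of 180 degrees, from -1 to 1, then the closure, from 0 (fully open) to 1 (shut). In form: [[[tx, ty, tz, rx, ry, rz, fingers], ...]]. A call has 1 to 20 rows; each row is the pose to reach, as a shift and turn from the pose commanded when the call began, turning the shorter way round; what a row does not reach only later rows make up. A row lasts 1/10 s, in which the tool goes at most 50 mm and 8.59 degrees, less where a joint would pass 70% of its speed; a pose out of reach is approached as far as the arm can. A call with a number of a shift or a turn outside -1 to 1 is refused whole. A call with a gripper value outside its range is refused whole. The fingers move at their own pace and stop on an object; the grip force is fixed at half the most. Time passes only in rows, so rows that repeat a pose let the fingers close. It gives the time, the measured TCP pose, the force and the opening at its end, in the units of the state.
- env.state(): the state, without advancing time (a new reading comes with each control period).
- env.grab_frame(name): name is "side" or "top"; returns a dict with "img" (400x640x3 uint8, blue, green, red), "fx", "fy", "cx", "cy" (pixels), "extrinsics" (4x4, takes a point from world to camera coordinates). Camera axes: x right, y down, z forward; pixel columns grow to the right and rows downward; lengths in m; the calibration is good to about 2 mm. A picture is of the moment at which its call begins. There is no depth.
- env.job_done(): hands the job in, once; it reports no verdict.
Trained networks look in the newest picture that a camera, given by its name, has taken for a name from the list of things; names that differ only in an ending like _2 or _b are one class to them, and where a whole thing is asked for, a point or a joint stands for the part that bears it (a point fixed in the world has none). Each returns a list of dicts, best first, with "p" (0 to 1); they miss things now and then, are a little off and sometimes report something else, mostly with a low value. They report only what shows in the picture. A call takes as long as a camera call. They do not tell look-alikes from the thing itself.
- env.masks_of(name, camera): "pixels" (400x640 bool, what is visible of it).
- env.tip_of(name, camera): "xyz" ([x, y, z] in m, in world coordinates, good to about 4 mm: a listed point, or the origin of a listed thing).
The state is a dict: "t": time; "qpos": joint angles; "joint_velocities": joint speeds; "tau": joint torques, N m; "tool_pos": TCP position; "ee_rot": TCP orientation; "wrist_force": force on the tool from outside, world axes, zero at the start; "torque": the same for the moment, N m; "width": finger opening in m.
Only numpy, scipy, OpenCV 4.12 (cv2) and the standard library are available. Lean on these libraries where they do the work, as an engineer would, in place of code of your own. Each camera call takes 0.05 s, during which the arm holds its last target.

### The job

Finish closing the filter vessel. Its wing nuts a and c, one diagonal pair, have already been drawn down part way: first draw the other pair, b and d, down to match with about a fifth of a turn clockwise each; then turn all four on until each is snug on the seated cover, by feel and without overtightening, finishing one diagonal pair before you start on the other. The cover must end flush on the rim; leave the things around the vessel where they are.

Things in the scene. Friction and masses are not known exactly. Their poses are not given: they have to be found in the camera images.
- vessel: fixed square filter vessel, 150 x 150 mm; origin at the centre of its underside on the bench; x, y parallel to its sides; a short brass outlet sticks out of its -y side, low down. Studs stand 60 mm either way from its axis. On its 42 mm high body lie an outer steel rim, its top 47 to 49 mm above the bench (not reported), and inside it a soft black sponge gasket, 0.8 N per mm on each of its 4 sides.
- cover: loose aluminium cover, 150 x 150 x 8 mm, about 0.36 kg, with a sight glass (48 mm across, 7 mm high) in the middle; origin at the centre of its underside. The studs pass through its corner holes. At the start it lies on the sponge gasket, held down part way by nuts a and c, 0.6 to 4.1 mm above the steel rim; pressed home it lies flush on the rim all round.
- nut_a: the whole nut on the stud at (-60, +60) mm in the vessel's frame, diagonal to nut_c. Origin on its axis at the underside of its steel washer (20 mm across), which presses on the cover and does not rotate; it presses lightly on the cover at the start. z up. Washer and black foot (22 mm across) reach 11 mm up.
- wing_a (a point): grasp point of the wing of nut_a, on the nut's axis, 31 mm above its underside; x along the wing, z up. The wing is an upright black blade 34 mm long, 10 mm thick, from 20 mm below this point to 10 mm above it; pinch its flat sides.
- nut_b: the whole nut on the stud at (+60, +60) mm in the vessel's frame, diagonal to nut_d. Origin on its axis at the underside of its steel washer (20 mm across), which presses on the cover and does not rotate; it stands 1.5 to 5 mm clear of the cover at the start. z up. Washer and black foot (22 mm across) reach 11 mm up.
- wing_b (a point): grasp point of the wing of nut_b, on the nut's axis, 31 mm above its underside; x along the wing, z up. The wing is an upright black blade 34 mm long, 10 mm thick, from 20 mm below this point to 10 mm above it; pinch its flat sides.
- nut_c: the whole nut on the stud at (+60, -60) mm in the vessel's frame, diagonal to nut_a. Origin on its axis at the underside of its steel washer (20 mm across), which presses on the cover and does not rotate; it presses lightly on the cover at the start. z up. Washer and black foot (22 mm across) reach 11 mm up.
- wing_c (a point): grasp point of the wing of nut_c, on the nut's axis, 31 mm above its underside; x along the wing, z up. The wing is an upright black blade 34 mm long, 10 mm thick, from 20 mm below this point to 10 mm above it; pinch its flat sides.
- nut_d: the whole nut on the stud at (-60, -60) mm in the vessel's frame, diagonal to nut_b. Origin on its axis at the underside of its steel washer (20 mm across), which presses on the cover and does not rotate; it stands 1.5 to 5 mm clear of the cover at the start. z up. Washer and black foot (22 mm across) reach 11 mm up.
- wing_d (a point): grasp point of the wing of nut_d, on the nut's axis, 31 mm above its underside; x along the wing, z up. The wing is an upright black blade 34 mm long, 10 mm thick, from 20 mm below this point to 10 mm above it; pinch its flat sides.
- turn_a (a joint): angle of the wing of nut_a, rad, grows as it is tightened (clockwise from above), 1.2 to 1.5 at the start. The nut drops 3 mm per rad. Thread friction 0.3 N m; stays where left. The cover is home at 1.65 to 2.65 (differs); from there the washer springs: 150 N and 0.45 N m more per rad. Snug is 30 to 90 N, best 0.3 to 0.4 rad past home, when the moment has risen by about 0.15 N m over turning it freely.
- turn_b (a joint): angle of the wing of nut_b, rad, grows as it is tightened (clockwise from above), 0 to 0.3 at the start. The nut drops 3 mm per rad. Thread friction 0.3 N m; stays where left. The cover is home at 1.65 to 2.65 (differs); from there the washer springs: 150 N and 0.45 N m more per rad. Snug is 30 to 90 N, best 0.3 to 0.4 rad past home, when the moment has risen by about 0.15 N m over turning it freely.
- turn_c (a joint): angle of the wing of nut_c, rad, grows as it is tightened (clockwise from above), 1.2 to 1.5 at the start. The nut drops 3 mm per rad. Thread friction 0.3 N m; stays where left. The cover is home at 1.65 to 2.65 (differs); from there the washer springs: 150 N and 0.45 N m more per rad. Snug is 30 to 90 N, best 0.3 to 0.4 rad past home, when the moment has risen by about 0.15 N m over turning it freely.
- turn_d (a joint): angle of the wing of nut_d, rad, grows as it is tightened (clockwise from above), 0 to 0.3 at the start. The nut drops 3 mm per rad. Thread friction 0.3 N m; stays where left. The cover is home at 1.65 to 2.65 (differs); from there the washer springs: 150 N and 0.45 N m more per rad. Snug is 30 to 90 N, best 0.3 to 0.4 rad past home, when the moment has risen by about 0.15 N m over turning it freely.
- oring: spare black rubber ring lying by the vessel, 56 mm across, 6 mm high; origin at the centre of its underside (bystander)
- wrench: steel wrench 130 mm long lying by the vessel; origin under its middle (bystander)
- beaker: small glass beaker 52 mm across, 60 mm high, standing by the vessel; origin at the centre of its underside (bystander)
- tube_rack: orange tube rack, 90 x 200 x 41 mm; origin at the centre of its underside (bystander)
- tip_box: blue box of pipette tips, 85 x 120 x 62 mm; origin at the centre of its underside (bystander)
- reagent: amber bottle, 60 mm across, 120 mm high; origin at the centre of its underside (bystander)
- sharps_bin: yellow sharps bin with red lid, 138 mm across, 180 mm high; origin at the centre of its underside (bystander)
There are look-alikes about, which are no part of the job. Several things look just like the vessel: the one meant starts nearest to the robot's base. There is more than one size of the cover; the job needs the smaller.

How it is judged:
By the outcome, as a careful person would: the job done as asked, in the order asked, and still so for the second after the job is handed in, with the robot touching nothing.
It also fails if it takes over 72 s, if anything falls off the work surface, if the arm or the gripper's body presses on something with over 40 N, if the wrist force passes 120 N, or if a joint passes its speed limit or range.

## Working session

There is one attempt and no reset: what is moved stays moved. The work goes in short steps, Python scripts to look and compute and a tool call to move; the robot and the scene stay as the last step left them, time stands still between calls to the robot, and variables do not carry over. Pictures are saved under pics/ and viewed, and the job is handed in when it is done.

Besides the shell and the picture viewer there is one more tool, called after "Request:" in YAML: its name, and indented under it one key for each argument. step_arm: Moves the arm, as the interface text tells. Its arguments: {"type":"object","properties":{"increments":{"type":"array"}},"required":["increments"]}

```bash
mkdir -p pics; ls; cat > h.py <<'E'
import numpy as np,cv2
from cell import env
def proj(f,p):
    E=np.array(f["extrinsics"]);c=E[:3,:3]@np.array(p)+E[:3,3]
    return np.array([f["fx"]*c[0]/c[2]+f["cx"],f["fy"]*c[1]/c[2]+f["cy"]])
def unproj(f,u,v,z):
    E=np.array(f["extrinsics"]);R=E[:3,:3];t=E[:3,3];o=-R.T@t
    d=R.T@np.array([(u-f["cx"])/f["fx"],(v-f["cy"])/f["fy"],1]);return o+d*(z-o[2])/d[2]
E
python3 - <<'E'
from h import *
for n in("side","top"):
    f=env.grab_frame(n);cv2.imwrite(f"pics/{n}0.png",f["img"]);E=np.array(f["extrinsics"]);print(n,f["fx"],-E[:3,:3].T@E[:3,3])
s=env.state();print({k:np.round(v,3).tolist() for k,v in s.items()},env.tcp_to_grasp)
for k in("vessel","cover","wing_a"):
    for n in("side","top"):
        print(k,n,[(round(d["p"],2),np.round(d["xyz"],3).tolist()) for d in env.tip_of(k,n)])
E
```

```text
pics
side 372.2940993803816 [ 0.38035238 -0.63653782  0.83271073]
top 383.4027138849294 [ 0.46966207 -0.00566381  1.37666555]
{'t': 0.1, 'qpos': [-1.278, 0.263, -0.049, 1.259, -0.0, 1.416], 'joint_velocities': [0.001, -0.002, 0.002, -0.002, -0.002, 0.001], 'tau': [0.004, -63.857, 38.506, 0.01, -0.0, 0.0], 'tool_pos': [0.227, -0.473, 0.231], 'ee_rot': [[0.901, 0.433, -0.0], [0.433, -0.901, 0.001], [0.0, -0.001, -1.0]], 'wrist_force': [-0.173, -0.19, -1.383], 'torque': [-0.036, 0.011, 0.027], 'width': 0.085} 0.0187
vessel side [(0.83, [0.596, 0.024, -0.0]), (0.77, [0.65, -0.233, 0.003])]
vessel top [(0.72, [0.719, -0.04, -0.004]), (0.7, [0.642, -0.236, -0.001])]
cover side [(0.98, [0.305, -0.167, -0.001]), (0.97, [0.601, 0.027, 0.052])]
cover top [(0.7, [0.302, -0.168, 0.004]), (0.59, [0.596, 0.026, 0.054])]
wing_a side [(0.66, [0.677, 0.04, 0.086]), (0.64, [0.576, 0.109, 0.09]), (0.49, [0.613, -0.056, 0.092]), (0.44, [0.514, 0.011, 0.086])]
wing_a top [(0.62, [0.616, -0.06, 0.092]), (0.51, [0.511, 0.0, 0.089]), (0.45, [0.679, 0.043, 0.092])]
```

View pics/side0.png

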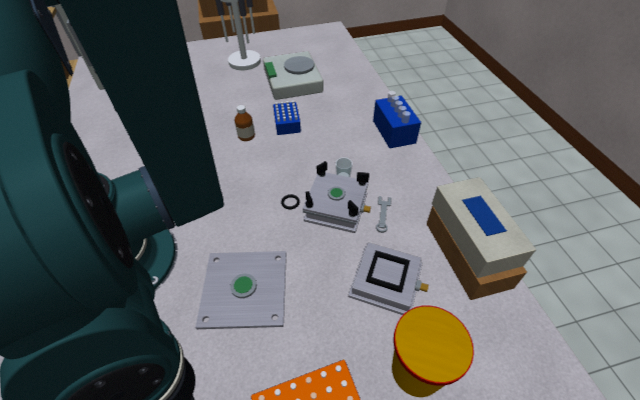

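View pics/top0.png

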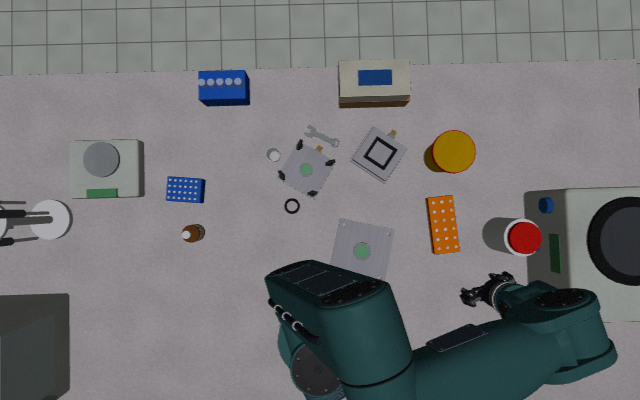

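```bash
python3 - <<'E'
from h import *
f=env.grab_frame("top");print("outlet",unproj(f,319,148,0.02))
c=f["img"][120:215,255:365];cv2.imwrite("pics/t1.png",cv2.resize(c,None,fx=6,fy=6,interpolation=cv2.INTER_CUBIC))
f=env.grab_frame("side")
c=f["img"][145:245,280:400];cv2.imwrite("pics/s1.png",cv2.resize(c,None,fx=6,fy=6,interpolation=cv2.INTER_CUBIC))
for k in("wing_a","nut_a"):
    for n in("side","top"):
        print(k,n,[(round(d["p"],2),np.round(d["xyz"],3).tolist()) for d in env.tip_of(k,n)])
E
```

```text
outlet [ 0.67259157 -0.02539405  0.02      ]
wing_a side [(0.71, [0.679, 0.04, 0.089]), (0.68, [0.575, 0.102, 0.064]), (0.63, [0.515, 0.006, 0.087]), (0.57, [0.578, 0.106, 0.091]), (0.56, [0.617, -0.055, 0.09])]
wing_a top [(0.42, [0.578, 0.104, 0.089]), (0.42, [0.68, 0.042, 0.091]), (0.39, [0.516, 0.003, 0.09]), (0.36, [0.613, -0.06, 0.093])]
nut_a side [(0.71, [0.576, 0.102, 0.064]), (0.66, [0.51, 0.005, 0.058]), (0.66, [0.62, -0.063, 0.065]), (0.51, [0.681, 0.041, 0.06])]
nut_a top [(0.61, [0.675, 0.043, 0.058]), (0.61, [0.617, -0.057, 0.061]), (0.6, [0.514, 0.006, 0.058]), (0.6, [0.576, 0.105, 0.061]), (0.15, [0.72, -0.037, 0.0])]
```

View pics/t1.png

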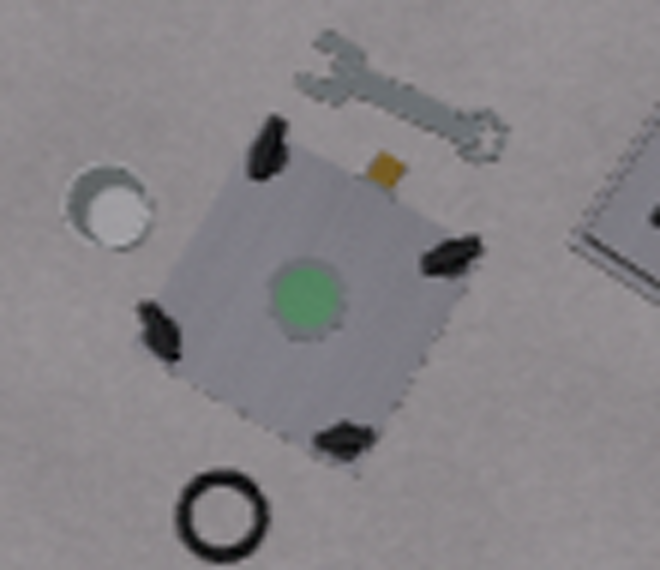

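View pics/s1.png

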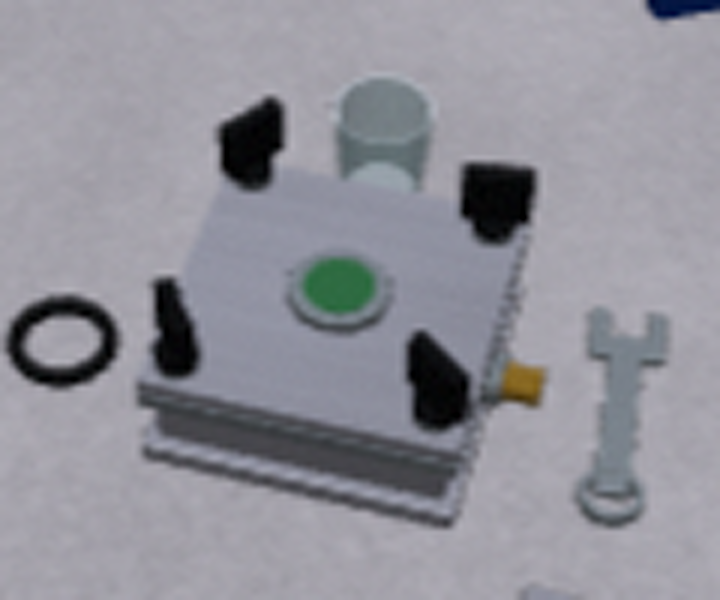

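```bash
cat > fit.py <<'E'
from h import *
from scipy.optimize import minimize, differential_evolution
fr={n:env.grab_frame(n) for n in("side","top")}
acc=[[] for _ in range(4)]
c0=np.array([.597,.024]);yaw0=np.radians(58.3)
L=np.array([[-60,60],[60,60],[60,-60],[-60,-60]])/1000
def cor(c,y):
    R=np.array([[np.cos(y),-np.sin(y)],[np.sin(y),np.cos(y)]]);return c+L@R.T
C=cor(c0,yaw0)
for n in fr:
  for k in("wing_a","nut_a"):
    for d in env.tip_of(k,n):
        p=np.array(d["xyz"]);i=np.argmin(np.linalg.norm(C-p[:2],axis=1))
        if np.linalg.norm(C[i]-p[:2])<.015: acc[i].append(p-[0,0,.031 if k=="wing_a" and p[2]>.075 else 0])
M=[np.mean(a,axis=0) for a in acc]
r=minimize(lambda q:sum(np.sum((cor(q[:2],q[2])[i]-M[i][:2])**2) for i in range(4))*1e4,[*c0,yaw0],method="Nelder-Mead")
print("tips fit",r.x[:2],np.degrees(r.x[2]),r.fun,"z",[round(m[2],4) for m in M])
# silhouettes
S=4
def dark(f):
    g=f["img"].max(axis=2).astype(np.float32);return cv2.resize(g,None,fx=S,fy=S,interpolation=cv2.INTER_LINEAR)<75
D={n:dark(f) for n,f in fr.items()}
def hull(f,pts):
    P=np.array([proj(f,p) for p in pts]);P=(P+.5)*S-.5
    return cv2.convexHull(P.astype(np.float32)).astype(np.int32)
th=np.linspace(0,2*np.pi,16,endpoint=False)
def mk(f,x,y,z,w):
    u=np.array([np.cos(w),np.sin(w)]);v=np.array([-u[1],u[0]]);o=np.array([x,y])
    bl=[[*(o+a*.017*u+b*.005*v),z+h] for a in(-1,1) for b in(-1,1) for h in(.011,.041)]
    ft=[[x+.011*np.cos(t),y+.011*np.sin(t),z+h] for t in th for h in(.003,.011)]
    m=np.zeros(D["top"].shape,np.uint8);
    for q in(bl,ft): cv2.fillConvexPoly(m,hull(f,q),1)
    return m
def cost(q,i):
    tot=0
    for k,n in enumerate(("side","top")):
        f=fr[n];m=mk(f,q[0],q[1],q[2],q[3]).astype(bool)
        uv=(proj(f,[*C[i],.08])*S).astype(int);s=np.s_[uv[1]-60:uv[1]+60,uv[0]-60:uv[0]+60]
        a=m[s];b=D[n][s];tot+=1-(a&b).sum()/max(1,(a|b).sum())
    return tot
if __name__=="__main__":
  res=[]
  for i,nm in enumerate("abcd"):
    x,y=cor(r.x[:2],r.x[2])[i]
    b=differential_evolution(cost,[(x-.006,x+.006),(y-.006,y+.006),(.05,.068),(0,np.pi)],args=(i,),seed=0,maxiter=40,popsize=12,polish=False)
    res.append(b.x);print(nm,"tips",np.round([x,y],4),"sil",np.round(b.x[:3],4),"yaw",round(np.degrees(b.x[3]),1),"cost",round(b.fun,2))
  Q=np.array(res)
  r2=minimize(lambda q:np.sum((cor(q[:2],q[2])-Q[:,:2])**2)*1e4,[*c0,yaw0],method="Nelder-Mead")
  print("sil fit",r2.x[:2],np.degrees(r2.x[2]),np.round(cor(r2.x[:2],r2.x[2]),4).tolist(),r2.fun)
E
python3 fit.py
```

```text
tips fit [0.59582962 0.02298053] 58.09203977529462 0.02404707374064959 z [np.float64(0.0566), np.float64(0.063), np.float64(0.067), np.float64(0.0621)]
a tips [0.5132 0.0038] sil [0.5121 0.0027 0.0614] yaw 89.5 cost 0.85
b tips [0.5766 0.1056] sil [0.5758 0.1054 0.0621] yaw 28.1 cost 0.38
c tips [0.6785 0.0422] sil [0.677  0.0422 0.0587] yaw 159.7 cost 0.33
d tips [ 0.6151 -0.0597] sil [ 0.6132 -0.06    0.0636] yaw 110.2 cost 0.59
sil fit [0.59456064 0.02257307] 58.09154469203147 [[0.5119, 0.0034], [0.5753, 0.1052], [0.6772, 0.0418], [0.6138, -0.0601]] 0.01216519909332265
```

Request:
step_arm:
  increments:
    - [[0.58, 0.96, 0, 0, 0, 0.25, 0.5], [0.58, 0.96, 0, 0, 0, 0.25, 0.5], [0.58, 0.96, 0, 0, 0, 0.25, 0.5], [0.58, 0.96, 0, 0, 0, 0.25, 0.5], [0.58, 0.96, 0, 0, 0, 0.25, 0.5], [0.58, 0.96, 0, 0, 0, 0.25, 0.5]]

```text
t: 1.6
tool_pos: [0.3147, -0.3286, 0.2315]
ee_rot: [[0.324, 0.946, 0.0], [0.946, -0.324, -0.0], [-0.0, 0.0, -1.0]]
wrist_force: [0.6, 0.0, 0.8]
width: 0.0427
```

Request:
step_arm:
  increments:
    - [[0.58, 0.96, 0, 0, 0, 0.25, 0.5], [0.58, 0.96, 0, 0, 0, 0.25, 0.5], [0.58, 0.96, 0, 0, 0, 0.25, 0.5], [0.58, 0.96, 0, 0, 0, 0.25, 0.5], [0.58, 0.96, 0, 0, 0, 0.25, 0.5], [0.58, 0.96, 0, 0, 0, 0.25, 0.5]]

```text
t: 2.2
tool_pos: [0.4017, -0.1845, 0.2313]
ee_rot: [[-0.44, 0.898, 0.0], [0.898, 0.44, -0.0], [-0.0, 0.0, -1.0]]
wrist_force: [-0.2, -1.1, 0.3]
width: 0.0425
```

Request:
step_arm:
  increments:
    - [[0.58, 0.96, 0, 0, 0, 0.25, 0.5], [0.58, 0.96, 0, 0, 0, 0.25, 0.5], [0.58, 0.96, 0, 0, 0, 0.25, 0.5], [0.58, 0.96, 0, 0, 0, 0.25, 0.5], [0.58, 0.96, 0, 0, 0, 0.25, 0.5], [0.58, 0.96, 0, 0, 0, 0.25, 0.5]]

```text
t: 2.8
tool_pos: [0.4886, -0.0404, 0.2312]
ee_rot: [[-0.946, 0.324, -0.0], [0.324, 0.946, 0.0], [0.0, -0.0, -1.0]]
wrist_force: [0.4, -0.8, -0.7]
width: 0.0428
```

Request:
step_arm:
  increments:
    - [[0.58, 0.97, 0, 0, 0, 0.261, 0.5], [0.58, 0.97, 0, 0, 0, 0.261, 0.5], [0.58, 0.97, 0, 0, 0, 0.261, 0.5], [0.58, 0.97, -0.3, 0, 0, 0.261, 0.5], [0.58, 0.97, -0.6, 0, 0, 0.261, 0.5], [0.58, 0.97, -0.7, 0, 0, 0.261, 0.5], [0.58, 0.97, -0.7, 0, 0, 0.261, 0.5]]

```text
t: 3.5
tool_pos: [0.5739, 0.1044, 0.124]
ee_rot: [[-0.885, -0.465, -0.004], [-0.465, 0.885, -0.0], [0.004, 0.002, -1.0]]
wrist_force: [-0.1, -0.3, -0.5]
width: 0.0424
```

```bash
python3 - <<'E'
from h import *
s=env.state();print({k:np.round(s[k],3).tolist() for k in("qpos","tool_pos","ee_rot","wrist_force","torque")})
f=env.grab_frame("top")
c=f["img"][120:215,255:365];a=cv2.resize(c,None,fx=5,fy=5,interpolation=cv2.INTER_CUBIC)
f=env.grab_frame("side")
c=f["img"][125:245,280:400];cv2.imwrite("pics/s2.png",cv2.resize(c,None,fx=5,fy=5,interpolation=cv2.INTER_CUBIC))
cv2.imwrite("pics/t2.png",a)
E
```

```text
{'qpos': [0.04, 0.416, -0.114, 1.046, -0.0, -0.443], 'tool_pos': [0.574, 0.104, 0.124], 'ee_rot': [[-0.885, -0.465, -0.004], [-0.465, 0.885, -0.0], [0.004, 0.002, -1.0]], 'wrist_force': [-0.08, -0.329, -0.486], 'torque': [0.009, 0.001, -0.012]}
```

View pics/s2.png

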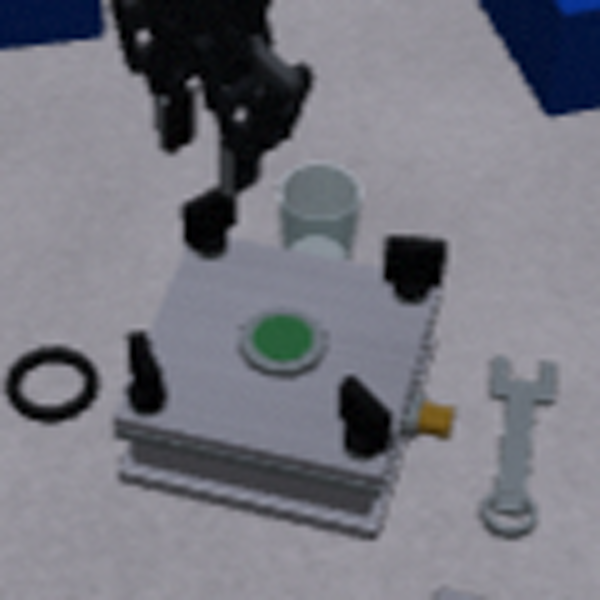

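Request:
step_arm:
  increments:
    - [[0, 0, -0.31, 0, 0, 0, 0.5], [0, 0, -0.31, 0, 0, 0, 0.5], [0, 0, -0.31, 0, 0, 0, 0.6], [0, 0, -0.31, 0, 0, 0, 1], [0, 0, -0.31, 0, 0, 0, 1], [0, 0, -0.31, 0, 0, 0, 1], [0, 0, -0.31, 0, 0, 0, 1]]

```text
t: 4.3
tool_pos: [0.5758, 0.1054, 0.0821]
ee_rot: [[-0.886, -0.464, 0.002], [-0.464, 0.886, 0.003], [-0.003, 0.001, -1.0]]
wrist_force: [-5.5, 8.3, 12.2]
width: 0.0085
```

```bash
cat > st.py <<'E'
from h import *
s=env.state();R=np.array(s["ee_rot"]);print("t",round(s["t"],2),"pos",np.round(s["tool_pos"],4),"yaw",round(np.degrees(np.arctan2(R[1,0],R[0,0]))%360,2),"F",np.round(s["wrist_force"],2),"M",np.round(s["torque"],3),"w",round(s["width"],4),"q",np.round(s["qpos"],3))
E
python3 st.py
```

```text
t 4.3 pos [0.5758 0.1054 0.0821] yaw 207.64 F [-5.5   8.3  12.17] M [ 1.669  1.126 -0.329] w 0.0085 q [ 0.041  0.445 -0.187  0.936  0.002 -0.442]
```

Request:
step_arm:
  increments:
    - [[-0.003, 0.009, 0.013, 0, 0, 0, 1], [-0.003, 0.009, 0.013, 0, 0, 0, 1], [-0.003, 0.009, 0.01, 0, 0, -0.04, 1], [-0.003, 0.009, 0.008, 0, 0, -0.08, 1], [-0.003, 0.009, 0.006, 0, 0, -0.12, 1], [-0.003, 0.009, 0.003, 0, 0, -0.16, 1], [-0.003, 0.009, 0, 0, 0, -0.2, 1], [-0.003, 0.009, 0, 0, 0, -0.2, 1]]

```text
t: 5.1
tool_pos: [0.5757, 0.1061, 0.0807]
ee_rot: [[-0.989, 0.149, 0.002], [0.149, 0.989, 0.001], [-0.002, 0.001, -1.0]]
wrist_force: [2.9, 4.2, -3.9]
width: 0.0083
```

```bash
python3 st.py
```

```text
t 5.1 pos [0.5757 0.1061 0.0807] yaw 171.42 F [ 2.91  4.22 -3.93] M [ 0.871 -0.628  0.025] w 0.0083 q [ 0.043  0.447 -0.188  0.934  0.001  0.192]
```

Request:
step_arm:
  increments:
    - [[0, 0.003, -0.003, 0, 0, -0.04, 1], [0, 0.003, -0.005, 0, 0, -0.08, 1], [0, 0.003, -0.008, 0, 0, -0.12, 1], [0, 0.003, -0.01, 0, 0, -0.16, 1], [0, 0.003, -0.013, 0, 0, -0.2, 1]]

```text
t: 5.6
tool_pos: [0.5758, 0.1065, 0.0788]
ee_rot: [[-0.712, 0.702, 0.002], [0.702, 0.712, 0.001], [-0.001, 0.002, -1.0]]
wrist_force: [3.1, 4.3, -2.6]
width: 0.0085
```

```bash
python3 st.py;python3 - <<'E'
from h import *
f=env.grab_frame("side")
c=f["img"][125:245,280:400];cv2.imwrite("pics/s3.png",cv2.resize(c,None,fx=5,fy=5,interpolation=cv2.INTER_CUBIC))
E
```

```text
t 5.6 pos [0.5758 0.1065 0.0788] yaw 135.39 F [ 3.11  4.25 -2.61] M [ 0.757 -0.606  0.295] w 0.0085 q [ 0.043  0.448 -0.191  0.929  0.001  0.822]
```

View pics/s3.png

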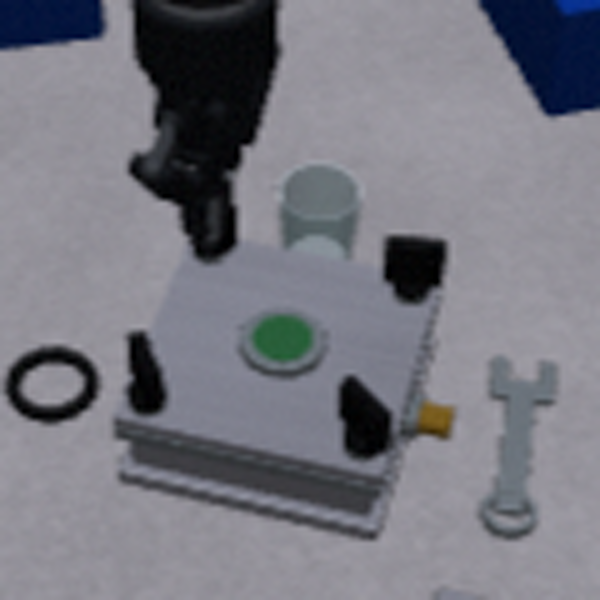

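Request:
step_arm:
  increments:
    - [[0, 0, 0, 0, 0, 0, 0.5], [0, 0, 0, 0, 0, 0, 0.5], [0, 0, 0, 0, 0, 0, 0.5], [0, 0, 0.3, 0, 0, 0, 0.5], [0, 0, 0.4, 0, 0, 0, 0.5]]

```text
t: 6.15
tool_pos: [0.5757, 0.106, 0.141]
ee_rot: [[-0.716, 0.698, 0.003], [0.698, 0.716, -0.0], [-0.002, 0.002, -1.0]]
wrist_force: [1.3, -0.6, 0.3]
width: 0.0424
```

Request:
step_arm:
  increments:
    - [[0.27, -1.0, 0, 0, 0, 0.43, 0.5], [0.27, -1.0, 0, 0, 0, 0.43, 0.5], [0.27, -1.0, 0, 0, 0, 0.43, 0.5], [0.27, -1.0, 0, 0, 0, 0.43, 0.5], [0.27, -1.0, 0, 0, 0, 0.43, 0.5], [0.27, -1.0, 0, 0, 0, 0.43, 0.5], [0.27, -1.0, 0, 0, 0, 0.43, 0.5], [0.27, -1.0, 0, 0, 0, 0.43, 0.5], [0.27, -1.0, 0, 0, 0, 0.43, 0.5], [0.27, -1.0, 0, 0, 0, 0.43, 0.5]]

```text
t: 7.15
tool_pos: [0.6153, -0.044, 0.1379]
ee_rot: [[-0.836, -0.549, -0.0], [-0.549, 0.836, -0.0], [0.0, -0.0, -1.0]]
wrist_force: [0.5, 0.3, -0.0]
width: 0.043
```

```bash
python3 st.py;python3 - <<'E'
from h import *
f=env.grab_frame("top")
c=f["img"][120:215,255:365];cv2.imwrite("pics/t4.png",cv2.resize(c,None,fx=5,fy=5,interpolation=cv2.INTER_CUBIC))
E
```

```text
t 7.15 pos [ 0.6153 -0.044   0.1379] yaw 213.28 F [ 0.51  0.27 -0.04] M [-0.033  0.01   0.065] w 0.043 q [-0.203  0.459  0.     1.112 -0.    -0.784]
```

View pics/t4.png

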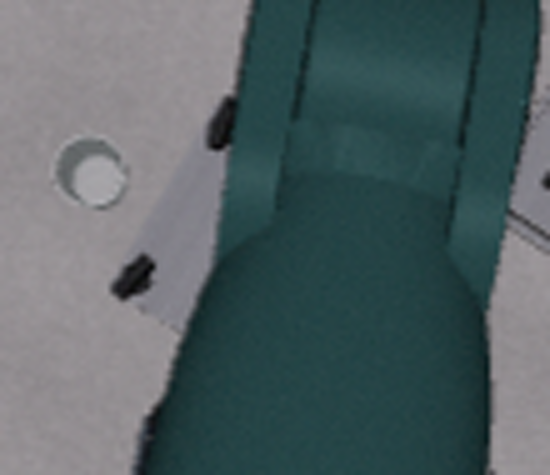

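Request:
step_arm:
  increments:
    - [[0, -0.1, 0, 0, 0, 0.434, 0.5], [0, -0.1, 0, 0, 0, 0.434, 0.5], [0, -0.1, 0, 0, 0, 0.434, 0.5], [0, -0.1, 0, 0, 0, 0.434, 0.5], [0, -0.1, 0, 0, 0, 0.434, 0.5], [0, -0.1, 0, 0, 0, 0.434, 0.5], [0, -0.1, 0, 0, 0, 0.434, 0.5], [0, -0.1, 0, 0, 0, 0.434, 0.5], [0, -0.1, -0.03, 0, 0, 0.434, 0.5], [0, -0.1, -0.03, 0, 0, 0.434, 0.5]]

```text
t: 8.2
tool_pos: [0.6151, -0.0589, 0.133]
ee_rot: [[0.361, -0.933, -0.001], [-0.933, -0.361, 0.0], [-0.0, 0.001, -1.0]]
wrist_force: [-0.0, 0.6, -0.3]
width: 0.0424
```

```bash
python3 st.py;python3 - <<'E'
from h import *
f=env.grab_frame("side")
c=f["img"][125:245,280:400];cv2.imwrite("pics/s5.png",cv2.resize(c,None,fx=5,fy=5,interpolation=cv2.INTER_CUBIC))
E
```

```text
t 8.2 pos [ 0.6151 -0.0589  0.133 ] yaw 291.14 F [-0.01  0.57 -0.28] M [ 0.01   0.007 -0.053] w 0.0424 q [-0.227  0.464 -0.005  1.102 -0.    -2.167]
```

View pics/s5.png

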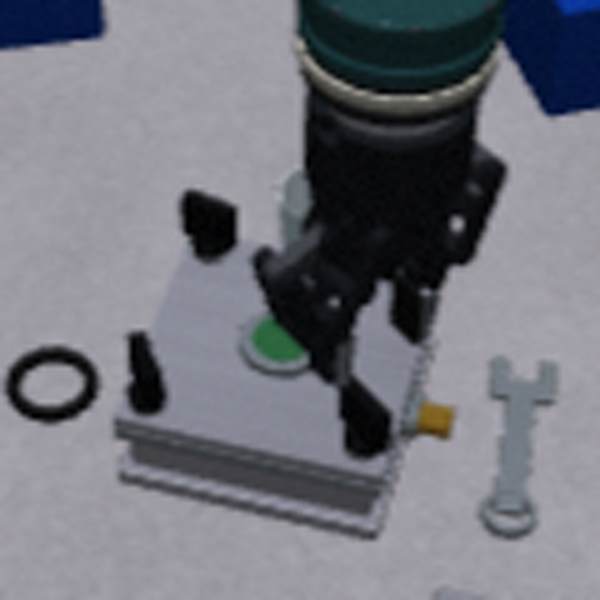

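Straddle looks right (d's wing between the fingers' lines). Descend and close.

Request:
step_arm:
  increments:
    - [[0, 0, -0.2, 0, 0, 0, 0.5], [0, 0, -0.35, 0, 0, 0, 0.5], [0, 0, -0.35, 0, 0, 0, 0.6], [0, 0, -0.35, 0, 0, 0, 1], [0, 0, -0.35, 0, 0, 0, 1], [0, 0, -0.34, 0, 0, 0, 1], [0, 0, -0.34, 0, 0, 0, 1]]

```text
t: 8.95
tool_pos: [0.6153, -0.0592, 0.0825]
ee_rot: [[0.36, -0.933, -0.0], [-0.933, -0.36, -0.0], [0.0, 0.0, -1.0]]
wrist_force: [-1.5, -3.6, -7.6]
width: 0.0086
```

```bash
python3 st.py
```

```text
t 8.95 pos [ 0.6153 -0.0592  0.0825] yaw 291.09 F [-1.49 -3.57 -7.61] M [-0.575  0.203 -0.271] w 0.0086 q [-0.227  0.497 -0.092  0.981 -0.    -2.166]
```

Request:
step_arm:
  increments:
    - [[-0.002, -0.003, -0.006, 0, 0, -0.04, 1], [-0.002, -0.003, -0.01, 0, 0, -0.08, 1], [-0.002, -0.003, -0.013, 0, 0, -0.12, 1], [-0.002, -0.003, -0.015, 0, 0, -0.16, 1], [-0.002, -0.003, -0.018, 0, 0, -0.2, 1], [-0.002, -0.003, -0.02, 0, 0, -0.24, 1], [-0.002, -0.003, -0.023, 0, 0, -0.28, 1], [-0.002, -0.003, -0.025, 0, 0, -0.32, 1], [-0.002, -0.003, -0.028, 0, 0, -0.36, 1], [-0.002, -0.003, -0.03, 0, 0, -0.4, 1]]

```text
t: 9.95
tool_pos: [0.615, -0.0594, 0.0787]
ee_rot: [[-0.779, -0.627, 0.0], [-0.627, 0.779, -0.0], [-0.0, -0.0, -1.0]]
wrist_force: [-4.4, -0.5, 1.4]
width: 0.0086
```

```bash
python3 st.py
```

```text
t 9.95 pos [ 0.615  -0.0594  0.0787] yaw 218.85 F [-4.36 -0.49  1.4 ] M [-0.276  0.804  0.323] w 0.0086 q [-0.228  0.499 -0.1    0.971 -0.    -0.906]
```

Request:
step_arm:
  increments:
    - [[-0.004, 0, -0.001, 0, 0, -0.02, 1], [-0.004, 0, -0.003, 0, 0, -0.04, 1], [-0.004, 0, -0.004, 0, 0, -0.06, 1]]

```text
t: 10.25
tool_pos: [0.6149, -0.0594, 0.0782]
ee_rot: [[-0.881, -0.473, 0.001], [-0.473, 0.881, -0.0], [-0.001, -0.001, -1.0]]
wrist_force: [-2.1, -0.5, -1.2]
width: 0.0084
```

```bash
python3 st.py
```

```text
t 10.25 pos [ 0.6149 -0.0594  0.0782] yaw 208.21 F [-2.08 -0.47 -1.16] M [-0.121  0.376  0.361] w 0.0084 q [-0.228  0.499 -0.102  0.969  0.    -0.721]
```

Request:
step_arm:
  increments:
    - [[0, 0, -0.001, 0, 0, -0.02, 1], [0, 0, -0.003, 0, 0, -0.04, 1], [0, 0, -0.004, 0, 0, -0.06, 1]]

```text
t: 10.55
tool_pos: [0.6148, -0.0594, 0.0776]
ee_rot: [[-0.954, -0.299, 0.001], [-0.299, 0.954, -0.0], [-0.001, -0.0, -1.0]]
wrist_force: [-2.5, -0.1, 1.6]
width: 0.0085
```

```bash
python3 st.py
```

```text
t 10.55 pos [ 0.6148 -0.0594  0.0776] yaw 197.41 F [-2.46 -0.08  1.58] M [-0.107  0.452  0.32 ] w 0.0085 q [-0.228  0.499 -0.103  0.967  0.    -0.532]
```

Request:
step_arm:
  increments:
    - [[0, 0, -0.001, 0, 0, -0.02, 1], [0, 0, -0.003, 0, 0, -0.04, 1]]

```text
t: 10.75
tool_pos: [0.6148, -0.0593, 0.0772]
ee_rot: [[-0.984, -0.177, 0.001], [-0.177, 0.984, -0.0], [-0.001, -0.0, -1.0]]
wrist_force: [-2.7, -0.5, 3.1]
width: 0.009
```

```bash
python3 st.py
```

```text
t 10.75 pos [ 0.6148 -0.0593  0.0772] yaw 190.21 F [-2.67 -0.49  3.1 ] M [-0.003  0.612  0.328] w 0.009 q [-0.228  0.5   -0.104  0.966  0.    -0.406]
```

Request:
step_arm:
  increments:
    - [[0, 0, -0.001, 0, 0, -0.02, 1], [0, 0, -0.003, 0, 0, -0.04, 1]]

```text
t: 10.95
tool_pos: [0.6148, -0.0593, 0.0769]
ee_rot: [[-0.999, -0.053, 0.001], [-0.053, 0.999, -0.0], [-0.001, -0.0, -1.0]]
wrist_force: [-3.7, -0.2, 7.3]
width: 0.0085
```

```bash
python3 st.py
```

```text
t 10.95 pos [ 0.6148 -0.0593  0.0769] yaw 183.01 F [-3.74 -0.17  7.34] M [0.054 0.883 0.27 ] w 0.0085 q [-0.228  0.5   -0.104  0.965  0.    -0.281]
```

Request:
step_arm:
  increments:
    - [[0, 0, -0.001, 0, 0, -0.02, 1], [0, 0, -0.003, 0, 0, -0.04, 1]]

```text
t: 11.15
tool_pos: [0.6148, -0.0593, 0.0768]
ee_rot: [[-0.997, 0.073, 0.002], [0.073, 0.997, -0.0], [-0.002, 0.0, -1.0]]
wrist_force: [-4.7, 0.5, 11.2]
width: 0.0083
```

```bash
python3 st.py
```

```text
t 11.15 pos [ 0.6148 -0.0593  0.0768] yaw 175.82 F [-4.71  0.47 11.15] M [0.166 1.214 0.392] w 0.0083 q [-0.228  0.5   -0.105  0.965  0.    -0.155]
```

Request:
step_arm:
  increments:
    - [[0.0, 0, 0.008, 0, 0, -0.01, 1]]

```text
t: 11.25
tool_pos: [0.6146, -0.0592, 0.0771]
ee_rot: [[-0.995, 0.104, 0.001], [0.104, 0.995, 0.0], [-0.001, 0.0, -1.0]]
wrist_force: [2.6, -0.1, -18.2]
width: 0.0088
```

```bash
python3 st.py
```

```text
t 11.25 pos [ 0.6146 -0.0592  0.0771] yaw 174.03 F [  2.64  -0.09 -18.23] M [-0.204 -0.635  0.411] w 0.0088 q [-0.228  0.5   -0.104  0.967  0.    -0.124]
```

Request:
step_arm:
  increments:
    - [[0, 0, 0, 0, 0, -0.01, 1]]

```text
t: 11.35
tool_pos: [0.6147, -0.0592, 0.0769]
ee_rot: [[-0.991, 0.134, 0.001], [0.134, 0.991, 0.0], [-0.001, 0.0, -1.0]]
wrist_force: [-0.7, -0.0, -6.0]
width: 0.0088
```

```bash
python3 st.py
```

```text
t 11.35 pos [ 0.6147 -0.0592  0.0769] yaw 172.29 F [-0.66 -0.   -5.98] M [0.004 0.097 0.428] w 0.0088 q [-0.228  0.5   -0.104  0.966  0.    -0.094]
```

Request:
step_arm:
  increments:
    - [[0, 0, 0, 0, 0, -0.01, 1]]

```text
t: 11.45
tool_pos: [0.6147, -0.0592, 0.0769]
ee_rot: [[-0.986, 0.165, 0.001], [0.165, 0.986, 0.0], [-0.0, 0.0, -1.0]]
wrist_force: [0.3, 0.6, -6.0]
width: 0.0085
```

```bash
python3 st.py
```

```text
t 11.45 pos [ 0.6147 -0.0592  0.0769] yaw 170.5 F [ 0.26  0.58 -5.96] M [-0.07   0.043  0.461] w 0.0085 q [-0.228  0.5   -0.104  0.966  0.    -0.062]
```

Request:
step_arm:
  increments:
    - [[0, 0, 0, 0, 0, 0, 0.5], [0, 0, 0, 0, 0, 0, 0.5], [0, 0, 0, 0, 0, 0, 0.5], [0, 0, 0.3, 0, 0, 0, 0.5], [0, 0, 0.4, 0, 0, 0, 0.5], [0, 0.11, 0.4, 0, 0, -0.195, 0.5]]

```text
t: 12.05
tool_pos: [0.616, -0.0442, 0.1394]
ee_rot: [[-0.951, 0.311, 0.005], [0.311, 0.951, -0.001], [-0.005, 0.0, -1.0]]
wrist_force: [0.4, -0.6, -0.8]
width: 0.0428
```

Request:
step_arm:
  increments:
    - [[-0.258, 1.0, 0, 0, 0, 0, 0.5], [-0.258, 1.0, 0, 0, 0, 0, 0.5], [-0.258, 1.0, 0, 0, 0, 0, 0.5], [-0.258, 1.0, 0, 0, 0, 0, 0.5], [-0.258, 1.0, 0, 0, 0, 0, 0.5]]

```text
t: 12.55
tool_pos: [0.5755, 0.1084, 0.1369]
ee_rot: [[-0.952, 0.307, 0.001], [0.307, 0.952, -0.0], [-0.001, 0.0, -1.0]]
wrist_force: [0.4, -0.3, 0.4]
width: 0.0426
```

```bash
python3 st.py
```

```text
t 12.55 pos [0.5755 0.1084 0.1369] yaw 162.12 F [ 0.35 -0.34  0.41] M [-0.033  0.051  0.017] w 0.0426 q [ 0.047  0.408 -0.089  1.073 -0.     0.359]
```

Request:
step_arm:
  increments:
    - [[0.005, -0.01, 0, 0, 0, -0.148, 0.5], [0.005, -0.01, 0, 0, 0, -0.148, 0.5], [0.005, -0.01, 0, 0, 0, -0.148, 0.5], [0.005, -0.01, -0.1, 0, 0, -0.148, 0.5], [0.005, -0.01, -0.35, 0, 0, -0.148, 0.5], [0.005, -0.01, -0.375, 0, 0, -0.148, 0.6], [0.005, -0.01, -0.375, 0, 0, -0.148, 1], [0.005, -0.01, -0.375, 0, 0, -0.148, 1], [0.005, -0.01, -0.37, 0, 0, -0.148, 1], [0.005, -0.01, -0.37, 0, 0, -0.148, 1]]

```text
t: 13.55
tool_pos: [0.5772, 0.1053, 0.0817]
ee_rot: [[-0.711, 0.703, 0.001], [0.703, 0.711, -0.001], [-0.002, 0.001, -1.0]]
wrist_force: [2.8, -3.8, -5.0]
width: 0.0082
```

```bash
python3 st.py
```

```text
t 13.55 pos [0.5772 0.1053 0.0817] yaw 135.31 F [ 2.81 -3.79 -4.97] M [-0.767 -0.635 -0.081] w 0.0082 q [ 0.042  0.448 -0.183  0.938 -0.001  0.822]
```

Request:
step_arm:
  increments:
    - [[0, 0, -0.001, 0, 0, -0.02, 1], [0, 0, -0.003, 0, 0, -0.04, 1], [0, 0, -0.004, 0, 0, -0.06, 1]]

```text
t: 13.85
tool_pos: [0.5771, 0.1052, 0.0811]
ee_rot: [[-0.565, 0.825, 0.001], [0.825, 0.565, -0.001], [-0.002, 0.0, -1.0]]
wrist_force: [2.0, -4.9, -2.9]
width: 0.0084
```

```bash
python3 st.py
```

```text
t 13.85 pos [0.5771 0.1052 0.0811] yaw 124.39 F [ 2.05 -4.89 -2.92] M [-1.097 -0.414  0.287] w 0.0084 q [ 4.200e-02  4.490e-01 -1.840e-01  9.370e-01 -1.000e-03  1.013e+00]
```

Request:
step_arm:
  increments:
    - [[0, 0, -0.001, 0, 0, -0.02, 1], [0, 0, -0.003, 0, 0, -0.04, 1]]

```text
t: 14.05
tool_pos: [0.577, 0.1051, 0.0807]
ee_rot: [[-0.457, 0.89, 0.001], [0.89, 0.457, -0.001], [-0.002, 0.0, -1.0]]
wrist_force: [1.1, -4.3, -0.5]
width: 0.0083
```

```bash
python3 st.py
```

```text
t 14.05 pos [0.577  0.1051 0.0807] yaw 117.18 F [ 1.05 -4.28 -0.53] M [-1.206 -0.047  0.29 ] w 0.0083 q [ 4.200e-02  4.490e-01 -1.840e-01  9.360e-01 -1.000e-03  1.138e+00]
```

Request:
step_arm:
  increments:
    - [[0, 0, -0.001, 0, 0, -0.02, 1], [0, 0, -0.003, 0, 0, -0.04, 1]]

```text
t: 14.25
tool_pos: [0.5768, 0.105, 0.0803]
ee_rot: [[-0.342, 0.94, 0.001], [0.94, 0.342, -0.001], [-0.002, 0.0, -1.0]]
wrist_force: [-0.0, -6.5, 1.9]
width: 0.0087
```

```bash
python3 st.py
```

```text
t 14.25 pos [0.5768 0.105  0.0803] yaw 109.98 F [-0.04 -6.48  1.88] M [-1.25   0.199  0.323] w 0.0087 q [ 4.200e-02  4.490e-01 -1.850e-01  9.350e-01 -1.000e-03  1.264e+00]
```

Request:
step_arm:
  increments:
    - [[0, -0.002, -0.001, 0, 0, -0.02, 1], [0, -0.003, -0.002, 0, 0, -0.04, 1]]

```text
t: 14.45
tool_pos: [0.5767, 0.1049, 0.08]
ee_rot: [[-0.221, 0.975, 0.001], [0.975, 0.221, -0.001], [-0.001, 0.001, -1.0]]
wrist_force: [-0.6, -2.5, -0.7]
width: 0.0082
```

```bash
python3 st.py
```

```text
t 14.45 pos [0.5767 0.1049 0.08  ] yaw 102.79 F [-0.55 -2.46 -0.67] M [-0.711  0.231  0.332] w 0.0082 q [ 4.100e-02  4.490e-01 -1.860e-01  9.350e-01 -1.000e-03  1.389e+00]
```

Request:
step_arm:
  increments:
    - [[0, 0, -0.001, 0, 0, -0.02, 1], [0, 0, -0.002, 0, 0, -0.04, 1]]

```text
t: 14.65
tool_pos: [0.5765, 0.1049, 0.0796]
ee_rot: [[-0.097, 0.995, 0.0], [0.995, 0.097, -0.001], [-0.001, 0.0, -1.0]]
wrist_force: [-1.2, -3.6, -0.2]
width: 0.0084
```

```bash
python3 st.py
```

```text
t 14.65 pos [0.5765 0.1049 0.0796] yaw 95.59 F [-1.24 -3.63 -0.19] M [-0.81   0.406  0.356] w 0.0084 q [ 4.100e-02  4.500e-01 -1.870e-01  9.340e-01 -1.000e-03  1.514e+00]
```

Request:
step_arm:
  increments:
    - [[0, 0, -0.001, 0, 0, -0.01, 1], [0, 0, -0.001, 0, 0, -0.02, 1]]

```text
t: 14.85
tool_pos: [0.5764, 0.1049, 0.0795]
ee_rot: [[-0.036, 0.999, 0.0], [0.999, 0.036, -0.001], [-0.001, 0.0, -1.0]]
wrist_force: [-0.8, -4.0, -2.0]
width: 0.0087
```

```bash
python3 st.py
```

```text
t 14.85 pos [0.5764 0.1049 0.0795] yaw 92.07 F [-0.79 -3.96 -2.02] M [-0.787  0.388  0.337] w 0.0087 q [ 4.100e-02  4.500e-01 -1.870e-01  9.340e-01 -1.000e-03  1.576e+00]
```

Request:
step_arm:
  increments:
    - [[0, -0.002, -0.001, 0, 0, -0.02, 1]]

```text
t: 14.95
tool_pos: [0.5763, 0.1048, 0.0793]
ee_rot: [[0.027, 1.0, 0.0], [1.0, -0.027, -0.0], [-0.0, 0.0, -1.0]]
wrist_force: [-2.9, -1.0, 0.5]
width: 0.0086
```

```bash
python3 st.py
```

```text
t 14.95 pos [0.5763 0.1048 0.0793] yaw 88.47 F [-2.89 -1.02  0.51] M [-0.212  0.557  0.312] w 0.0086 q [ 0.041  0.45  -0.187  0.934 -0.     1.638]
```

Request:
step_arm:
  increments:
    - [[0, 0, -0.001, 0, 0, -0.02, 1]]

```text
t: 15.05
tool_pos: [0.5763, 0.1048, 0.0792]
ee_rot: [[0.09, 0.996, 0.0], [0.996, -0.09, -0.0], [-0.0, 0.0, -1.0]]
wrist_force: [-2.8, -1.4, 3.2]
width: 0.0085
```

```bash
python3 st.py
```

```text
t 15.05 pos [0.5763 0.1048 0.0792] yaw 84.81 F [-2.84 -1.45  3.16] M [-0.389  0.786  0.413] w 0.0085 q [ 0.041  0.45  -0.188  0.933 -0.     1.702]
```

Request:
step_arm:
  increments:
    - [[0, 0, -0.001, 0, 0, -0.02, 1]]

```text
t: 15.15
tool_pos: [0.5762, 0.1049, 0.0792]
ee_rot: [[0.153, 0.988, 0.0], [0.988, -0.153, -0.0], [-0.0, 0.0, -1.0]]
wrist_force: [-3.7, -2.4, 4.9]
width: 0.0085
```

```bash
python3 st.py
```

```text
t 15.15 pos [0.5762 0.1049 0.0792] yaw 81.21 F [-3.75 -2.41  4.91] M [-0.402  0.959  0.35 ] w 0.0085 q [ 0.041  0.45  -0.188  0.933 -0.     1.765]
```

Request:
step_arm:
  increments:
    - [[-0.002, 0, 0.001, 0, 0, -0.01, 1]]

```text
t: 15.25
tool_pos: [0.5761, 0.1049, 0.0792]
ee_rot: [[0.184, 0.983, 0.0], [0.983, -0.184, -0.0], [-0.0, 0.0, -1.0]]
wrist_force: [-0.4, -2.3, -2.4]
width: 0.0085
```

```bash
python3 st.py
```

```text
t 15.25 pos [0.5761 0.1049 0.0792] yaw 79.42 F [-0.43 -2.35 -2.39] M [-0.36   0.229  0.436] w 0.0085 q [ 0.041  0.449 -0.188  0.933 -0.     1.796]
```

Request:
step_arm:
  increments:
    - [[0, 0, 0, 0, 0, -0.01, 1]]

```text
t: 15.35
tool_pos: [0.5761, 0.1048, 0.0792]
ee_rot: [[0.213, 0.977, 0.0], [0.977, -0.213, -0.0], [-0.0, 0.0, -1.0]]
wrist_force: [-2.4, -0.9, -0.0]
width: 0.0085
```

```bash
python3 st.py
```

```text
t 15.35 pos [0.5761 0.1048 0.0792] yaw 77.68 F [-2.38 -0.95 -0.04] M [-0.295  0.477  0.416] w 0.0085 q [ 0.041  0.449 -0.188  0.933 -0.     1.827]
```

Request:
step_arm:
  increments:
    - [[0, 0, 0, 0, 0, -0.01, 1]]

```text
t: 15.45
tool_pos: [0.576, 0.1049, 0.0792]
ee_rot: [[0.244, 0.97, 0.0], [0.97, -0.244, -0.0], [-0.0, 0.0, -1.0]]
wrist_force: [-2.2, -0.9, 0.7]
width: 0.0089
```

```bash
python3 st.py
```

```text
t 15.45 pos [0.576  0.1049 0.0792] yaw 75.89 F [-2.21 -0.88  0.7 ] M [-0.397  0.591  0.418] w 0.0089 q [ 0.041  0.449 -0.189  0.933 -0.     1.858]
```

Request:
step_arm:
  increments:
    - [[0, 0, 0, 0, 0, -0.01, 1]]

```text
t: 15.55
tool_pos: [0.576, 0.1049, 0.0792]
ee_rot: [[0.274, 0.962, 0.0], [0.962, -0.274, -0.0], [-0.0, 0.0, -1.0]]
wrist_force: [-2.8, -2.8, -0.1]
width: 0.0086
```

```bash
python3 st.py
```

```text
t 15.55 pos [0.576  0.1049 0.0792] yaw 74.09 F [-2.79 -2.78 -0.09] M [-0.304  0.516  0.491] w 0.0086 q [ 0.041  0.449 -0.188  0.933 -0.     1.89 ]
```

Request:
step_arm:
  increments:
    - [[0, 0, 0, 0, 0, -0.008, 1]]

```text
t: 15.65
tool_pos: [0.576, 0.1049, 0.0791]
ee_rot: [[0.298, 0.954, 0.0], [0.954, -0.298, -0.0], [-0.0, 0.0, -1.0]]
wrist_force: [-4.2, -1.4, 3.0]
width: 0.0088
```

```bash
python3 st.py
```

```text
t 15.65 pos [0.576  0.1049 0.0791] yaw 72.64 F [-4.16 -1.35  3.  ] M [-0.401  0.853  0.453] w 0.0088 q [ 0.041  0.449 -0.189  0.933 -0.     1.915]
```

Request:
step_arm:
  increments:
    - [[0, 0, 0, 0, 0, -0.008, 1]]

```text
t: 15.75
tool_pos: [0.576, 0.1049, 0.0791]
ee_rot: [[0.322, 0.947, 0.0], [0.947, -0.322, -0.0], [-0.0, 0.0, -1.0]]
wrist_force: [-5.4, -1.6, 6.9]
width: 0.0089
```

```bash
python3 st.py
```

```text
t 15.75 pos [0.576  0.1049 0.0791] yaw 71.19 F [-5.39 -1.62  6.9 ] M [-0.357  1.207  0.475] w 0.0089 q [ 0.041  0.449 -0.189  0.933 -0.     1.94 ]
```

Request:
step_arm:
  increments:
    - [[0, 0, 0, 0, 0, 0, 0.5], [0, 0, 0, 0, 0, 0, 0.5], [0, 0, 0, 0, 0, 0, 0.5], [0, 0, 0.3, 0, 0, 0, 0.5], [0, 0, 0.4, 0, 0, 0, 0.5], [0, -0.11, 0.4, 0, 0, 0.04, 0.5]]

```text
t: 16.35
tool_pos: [0.5776, 0.0894, 0.141]
ee_rot: [[0.198, 0.98, 0.004], [0.98, -0.198, 0.001], [0.001, 0.004, -1.0]]
wrist_force: [-0.4, -0.5, -1.0]
width: 0.0428
```

Request:
step_arm:
  increments:
    - [[0.258, -1.0, 0, 0, 0, 0.512, 0.5], [0.258, -1.0, 0, 0, 0, 0.512, 0.5], [0.258, -1.0, 0, 0, 0, 0.512, 0.5], [0.258, -1.0, 0, 0, 0, 0.512, 0.5], [0.258, -1.0, 0, 0, 0, 0.512, 0.5], [0.258, -1.0, 0, 0, 0, 0.512, 0.5], [0.258, -1.0, 0, 0, 0, 0.512, 0.5], [0.258, -1.0, 0, 0, 0, 0.512, 0.5], [0.258, -1.0, 0, 0, 0, 0.512, 0.5], [0.258, -1.0, 0, 0, 0, 0.512, 0.5], [0.258, -1.0, 0, 0, 0, 0.512, 0.5], [0.258, -1.0, 0, 0, 0, 0.512, 0.5]]

```text
t: 17.55
tool_pos: [0.6151, -0.0616, 0.1384]
ee_rot: [[-0.987, 0.161, 0.0], [0.161, 0.987, 0.0], [-0.0, 0.0, -1.0]]
wrist_force: [-0.1, 0.3, 1.0]
width: 0.0426
```

```bash
python3 st.py
```

```text
t 17.55 pos [ 0.6151 -0.0616  0.1384] yaw 170.73 F [-0.06  0.32  1.01] M [-0.004  0.004  0.027] w 0.0426 q [-0.232  0.461  0.005  1.115  0.    -0.07 ]
```

Request:
step_arm:
  increments:
    - [[-0.002, 0.015, -0.1, 0, 0, 0, 0.5], [-0.002, 0.015, -0.35, 0, 0, 0, 0.5], [-0.002, 0.015, -0.4, 0, 0, 0, 0.6], [-0.002, 0.015, -0.4, 0, 0, 0, 1], [-0.002, 0.015, -0.4, 0, 0, 0, 1], [-0.002, 0.015, -0.395, 0, 0, 0, 1], [-0.002, 0.015, -0.395, 0, 0, 0, 1]]

```text
t: 18.25
tool_pos: [0.6149, -0.0592, 0.0796]
ee_rot: [[-0.987, 0.163, 0.0], [0.163, 0.987, 0.0], [-0.0, 0.0, -1.0]]
wrist_force: [1.5, 2.8, -9.4]
width: 0.0083
```

```bash
python3 st.py
```

```text
t 18.25 pos [ 0.6149 -0.0592  0.0796] yaw 170.6 F [ 1.48  2.82 -9.41] M [ 0.55  -0.446  0.175] w 0.0083 q [-0.228  0.498 -0.099  0.973  0.    -0.064]
```

Request:
step_arm:
  increments:
    - [[0, 0, 0, 0, 0, -0.01, 1]]

```text
t: 18.35
tool_pos: [0.6149, -0.0592, 0.0796]
ee_rot: [[-0.981, 0.194, 0.001], [0.194, 0.981, 0.0], [-0.001, 0.0, -1.0]]
wrist_force: [2.4, 2.1, -9.4]
width: 0.0085
```

```bash
python3 st.py
```

```text
t 18.35 pos [ 0.6149 -0.0592  0.0796] yaw 168.81 F [ 2.37  2.13 -9.39] M [ 0.541 -0.421  0.494] w 0.0085 q [-0.228  0.498 -0.099  0.973  0.    -0.033]
```

Request:
step_arm:
  increments:
    - [[0, 0, 0, 0, 0, -0.008, 1]]

```text
t: 18.45
tool_pos: [0.6149, -0.0592, 0.0795]
ee_rot: [[-0.976, 0.22, 0.001], [0.22, 0.976, 0.0], [-0.0, 0.0, -1.0]]
wrist_force: [0.6, 3.4, -8.7]
width: 0.0085
```

```bash
python3 st.py
```

```text
t 18.45 pos [ 0.6149 -0.0592  0.0795] yaw 167.3 F [ 0.61  3.41 -8.7 ] M [ 0.635 -0.434  0.465] w 0.0085 q [-0.228  0.498 -0.099  0.973  0.    -0.006]
```

Request:
step_arm:
  increments:
    - [[0, 0, 0, 0, 0, 0, 0.5], [0, 0, 0, 0, 0, 0, 0.5], [0, 0, 0, 0, 0, 0, 0.5], [0, 0, 0.3, 0, 0, 0, 0.5], [0, 0, 0.4, 0, 0, -0.03, 0.5], [0.25, 0.5, 0.4, 0, 0, -0.06, 0.5], [0.42, 0.678, 0.4, 0, 0, -0.06, 0.5], [0.42, 0.678, 0.4, 0, 0, -0.06, 0.5], [0.42, 0.678, 0.4, 0, 0, -0.06, 0.5]]

```text
t: 19.35
tool_pos: [0.6788, 0.0446, 0.139]
ee_rot: [[-0.919, 0.395, 0.001], [0.395, 0.919, 0.0], [-0.001, 0.0, -1.0]]
wrist_force: [-1.2, -1.0, -0.1]
width: 0.0426
```

```bash
python3 st.py;python3 - <<'E'
from h import *
f=env.grab_frame("side")
c=f["img"][125:245,280:400];cv2.imwrite("pics/s6.png",cv2.resize(c,None,fx=5,fy=5,interpolation=cv2.INTER_CUBIC))
E
```

```text
t 19.35 pos [0.6788 0.0446 0.139 ] yaw 156.73 F [-1.21 -1.   -0.11] M [-0.007  0.088  0.022] w 0.0426 q [-0.054  0.567  0.197  1.2    0.     0.352]
```

View pics/s6.png

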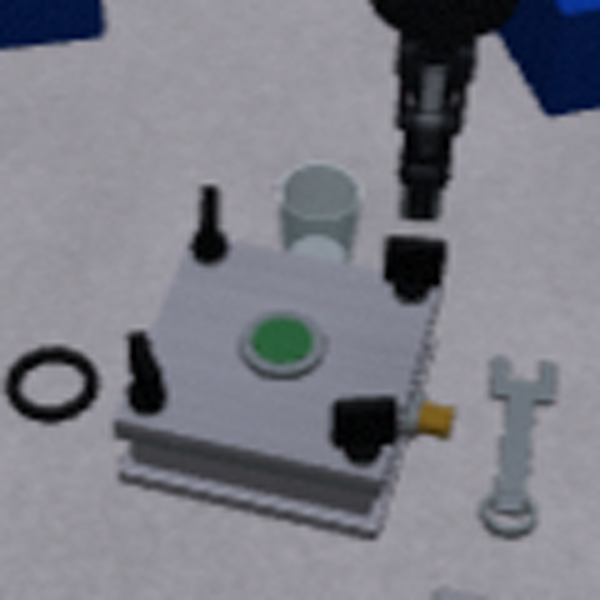

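Request:
step_arm:
  increments:
    - [[-0.002, -0.014, -0.1, 0, 0, 0, 0.5], [-0.002, -0.014, -0.35, 0, 0, 0, 0.5], [-0.002, -0.014, -0.43, 0, 0, 0, 0.5], [-0.002, -0.014, -0.43, 0, 0, 0, 0.7], [-0.002, -0.014, -0.43, 0, 0, 0, 1], [-0.002, -0.014, -0.43, 0, 0, 0, 1], [-0.002, -0.014, -0.43, 0, 0, 0, 1], [-0.002, -0.014, -0.43, 0, 0, 0, 1]]

```text
t: 20.2
tool_pos: [0.6785, 0.042, 0.0763]
ee_rot: [[-0.918, 0.397, 0.003], [0.397, 0.918, 0.003], [-0.001, 0.004, -1.0]]
wrist_force: [4.9, 11.7, -5.9]
width: 0.0086
```

```bash
python3 st.py
```

```text
t 20.2 pos [0.6785 0.042  0.0763] yaw 156.63 F [ 4.86 11.71 -5.87] M [ 2.483 -0.796 -0.08 ] w 0.0086 q [-0.059  0.598  0.08   1.05   0.004  0.348]
```

Request:
step_arm:
  increments:
    - [[0.002, 0.005, 0.002, 0, 0, -0.02, 1], [0.002, 0.005, -0.001, 0, 0, -0.04, 1]]

```text
t: 20.4
tool_pos: [0.6784, 0.0421, 0.0759]
ee_rot: [[-0.86, 0.511, 0.002], [0.511, 0.86, 0.002], [-0.001, 0.003, -1.0]]
wrist_force: [2.4, 8.8, -2.8]
width: 0.0084
```

```bash
python3 st.py
```

```text
t 20.4 pos [0.6784 0.0421 0.0759] yaw 149.29 F [ 2.45  8.79 -2.84] M [ 1.516 -0.308  0.332] w 0.0084 q [-0.059  0.599  0.08   1.05   0.002  0.477]
```

Request:
step_arm:
  increments:
    - [[0, 0, -0.001, 0, 0, -0.02, 1], [0, 0, -0.002, 0, 0, -0.04, 1]]

```text
t: 20.6
tool_pos: [0.6783, 0.0421, 0.0756]
ee_rot: [[-0.789, 0.615, 0.002], [0.615, 0.789, 0.002], [-0.0, 0.003, -1.0]]
wrist_force: [3.5, 8.5, -5.4]
width: 0.0087
```

```bash
python3 st.py
```

```text
t 20.6 pos [0.6783 0.0421 0.0756] yaw 142.08 F [ 3.45  8.49 -5.39] M [ 1.536 -0.428  0.312] w 0.0087 q [-0.059  0.599  0.079  1.05   0.002  0.603]
```

Request:
step_arm:
  increments:
    - [[0, 0, -0.001, 0, 0, -0.02, 1], [0, 0, -0.002, 0, 0, -0.04, 1]]

```text
t: 20.8
tool_pos: [0.6783, 0.042, 0.0752]
ee_rot: [[-0.706, 0.709, 0.002], [0.709, 0.706, 0.002], [0.0, 0.003, -1.0]]
wrist_force: [2.2, 7.3, -6.4]
width: 0.0086
```

```bash
python3 st.py
```

```text
t 20.8 pos [0.6783 0.042  0.0752] yaw 134.88 F [ 2.17  7.26 -6.44] M [ 1.566 -0.43   0.372] w 0.0086 q [-0.059  0.599  0.079  1.049  0.002  0.729]
```

Request:
step_arm:
  increments:
    - [[0.002, 0.003, -0.002, 0, 0, -0.02, 1]]

```text
t: 20.9
tool_pos: [0.6783, 0.0421, 0.075]
ee_rot: [[-0.66, 0.752, 0.001], [0.752, 0.66, 0.001], [0.0, 0.002, -1.0]]
wrist_force: [-0.4, 4.7, -2.5]
width: 0.0088
```

```bash
python3 st.py
```

```text
t 20.9 pos [0.6783 0.0421 0.075 ] yaw 131.27 F [-0.37  4.74 -2.5 ] M [0.742 0.382 0.293] w 0.0088 q [-5.800e-02  6.000e-01  7.900e-02  1.049e+00  1.000e-03  7.920e-01]
```

Request:
step_arm:
  increments:
    - [[0, 0, -0.001, 0, 0, -0.02, 1]]

```text
t: 21.0
tool_pos: [0.6783, 0.0421, 0.0748]
ee_rot: [[-0.611, 0.792, 0.001], [0.792, 0.611, 0.001], [0.0, 0.002, -1.0]]
wrist_force: [0.0, 5.6, -5.1]
width: 0.0088
```

```bash
python3 st.py
```

```text
t 21.0 pos [0.6783 0.0421 0.0748] yaw 127.67 F [ 0.05  5.6  -5.14] M [1.011 0.199 0.303] w 0.0088 q [-5.800e-02  6.000e-01  7.900e-02  1.049e+00  1.000e-03  8.550e-01]
```

Request:
step_arm:
  increments:
    - [[0, 0, -0.002, 0, 0, -0.02, 1]]

```text
t: 21.1
tool_pos: [0.6782, 0.0421, 0.0746]
ee_rot: [[-0.56, 0.828, 0.001], [0.828, 0.56, 0.001], [0.0, 0.002, -1.0]]
wrist_force: [0.0, 5.9, -1.9]
width: 0.0089
```

```bash
python3 st.py
```

```text
t 21.1 pos [0.6782 0.0421 0.0746] yaw 124.07 F [ 0.02  5.92 -1.93] M [1.018 0.322 0.316] w 0.0089 q [-5.800e-02  6.000e-01  7.900e-02  1.048e+00  1.000e-03  9.180e-01]
```

Request:
step_arm:
  increments:
    - [[0, 0, -0.001, 0, 0, -0.02, 1]]

```text
t: 21.2
tool_pos: [0.6782, 0.0421, 0.0744]
ee_rot: [[-0.507, 0.862, 0.001], [0.862, 0.507, 0.001], [0.001, 0.002, -1.0]]
wrist_force: [-0.9, 5.7, -4.6]
width: 0.0091
```

```bash
python3 st.py
```

```text
t 21.2 pos [0.6782 0.0421 0.0744] yaw 120.47 F [-0.93  5.65 -4.58] M [1.034 0.27  0.293] w 0.0091 q [-0.058  0.6    0.078  1.048  0.002  0.981]
```

Still free (~0.31). Continue.

Request:
step_arm:
  increments:
    - [[0, 0.002, -0.001, 0, 0, -0.02, 1]]

```text
t: 21.3
tool_pos: [0.6782, 0.0422, 0.0743]
ee_rot: [[-0.452, 0.892, 0.001], [0.892, 0.452, 0.001], [0.0, 0.001, -1.0]]
wrist_force: [-0.4, 3.1, -3.8]
width: 0.0088
```

```bash
python3 st.py
```

```text
t 21.3 pos [0.6782 0.0422 0.0743] yaw 116.86 F [-0.39  3.1  -3.83] M [0.591 0.328 0.291] w 0.0088 q [-5.800e-02  6.000e-01  7.800e-02  1.048e+00  1.000e-03  1.044e+00]
```

Request:
step_arm:
  increments:
    - [[0, 0, -0.001, 0, 0, -0.02, 1]]

```text
t: 21.4
tool_pos: [0.6781, 0.0422, 0.0741]
ee_rot: [[-0.395, 0.919, 0.001], [0.919, 0.395, 0.001], [0.0, 0.001, -1.0]]
wrist_force: [-0.3, 4.5, -2.3]
width: 0.0088
```

```bash
python3 st.py
```

```text
t 21.4 pos [0.6781 0.0422 0.0741] yaw 113.26 F [-0.3   4.45 -2.32] M [0.796 0.406 0.31 ] w 0.0088 q [-5.800e-02  6.000e-01  7.800e-02  1.047e+00  1.000e-03  1.107e+00]
```

Request:
step_arm:
  increments:
    - [[0, 0, -0.001, 0, 0, -0.02, 1]]

```text
t: 21.5
tool_pos: [0.6781, 0.0422, 0.074]
ee_rot: [[-0.336, 0.942, 0.001], [0.942, 0.336, 0.001], [0.001, 0.001, -1.0]]
wrist_force: [-1.7, 4.4, -0.9]
width: 0.0086
```

```bash
python3 st.py
```

```text
t 21.5 pos [0.6781 0.0422 0.074 ] yaw 109.66 F [-1.67  4.37 -0.9 ] M [0.792 0.579 0.335] w 0.0086 q [-5.800e-02  6.000e-01  7.800e-02  1.047e+00  1.000e-03  1.170e+00]
```

Request:
step_arm:
  increments:
    - [[0, 0, -0.001, 0, 0, -0.02, 1]]

```text
t: 21.6
tool_pos: [0.6781, 0.0422, 0.0739]
ee_rot: [[-0.277, 0.961, 0.001], [0.961, 0.277, 0.001], [0.001, 0.001, -1.0]]
wrist_force: [-1.8, 3.5, -0.6]
width: 0.0089
```

```bash
python3 st.py
```

```text
t 21.6 pos [0.6781 0.0422 0.0739] yaw 106.06 F [-1.8   3.54 -0.63] M [0.927 0.662 0.383] w 0.0089 q [-5.800e-02  6.000e-01  7.700e-02  1.047e+00  1.000e-03  1.232e+00]
```

Request:
step_arm:
  increments:
    - [[0, 0.001, 0, 0, 0, -0.015, 1]]

```text
t: 21.7
tool_pos: [0.678, 0.0423, 0.0739]
ee_rot: [[-0.231, 0.973, 0.001], [0.973, 0.231, 0.001], [0.001, 0.001, -1.0]]
wrist_force: [-2.1, 3.0, -2.8]
width: 0.0091
```

```bash
python3 st.py
```

```text
t 21.7 pos [0.678  0.0423 0.0739] yaw 103.37 F [-2.06  2.99 -2.76] M [0.573 0.645 0.368] w 0.0091 q [-5.800e-02  6.000e-01  7.700e-02  1.047e+00  1.000e-03  1.280e+00]
```

Request:
step_arm:
  increments:
    - [[0, 0, 0, 0, 0, -0.015, 1]]

```text
t: 21.8
tool_pos: [0.678, 0.0423, 0.0739]
ee_rot: [[-0.186, 0.983, 0.001], [0.983, 0.186, 0.001], [0.001, 0.001, -1.0]]
wrist_force: [-1.2, 4.0, -1.9]
width: 0.0086
```

```bash
python3 st.py
```

```text
t 21.8 pos [0.678  0.0423 0.0739] yaw 100.7 F [-1.23  4.03 -1.93] M [0.652 0.624 0.469] w 0.0086 q [-5.800e-02  6.000e-01  7.700e-02  1.047e+00  1.000e-03  1.326e+00]
```

Request:
step_arm:
  increments:
    - [[0, 0, 0, 0, 0, -0.015, 1]]

```text
t: 21.9
tool_pos: [0.6782, 0.0423, 0.074]
ee_rot: [[-0.139, 0.99, 0.001], [0.99, 0.139, 0.001], [0.001, 0.001, -1.0]]
wrist_force: [1.3, 2.6, 0.2]
width: 0.0087
```

```bash
python3 st.py
```

```text
t 21.9 pos [0.6782 0.0423 0.074 ] yaw 98.0 F [1.29 2.62 0.19] M [0.458 0.133 0.443] w 0.0087 q [-5.800e-02  6.000e-01  7.700e-02  1.047e+00  1.000e-03  1.373e+00]
```

Request:
step_arm:
  increments:
    - [[0, 0, 0, 0, 0, -0.015, 1]]

```text
t: 22.0
tool_pos: [0.6782, 0.0423, 0.074]
ee_rot: [[-0.092, 0.996, 0.001], [0.996, 0.092, 0.001], [0.001, 0.001, -1.0]]
wrist_force: [-1.8, 3.3, -2.0]
width: 0.0086
```

```bash
python3 st.py
```

```text
t 22.0 pos [0.6782 0.0423 0.074 ] yaw 95.3 F [-1.79  3.34 -2.04] M [0.729 0.468 0.535] w 0.0086 q [-5.800e-02  6.000e-01  7.700e-02  1.047e+00  1.000e-03  1.420e+00]
```

Request:
step_arm:
  increments:
    - [[0, 0, 0, 0, 0, 0, 0.5], [0, 0, 0, 0, 0, 0, 0.5], [0, 0, 0, 0, 0, 0, 0.5], [0, 0, 0.3, 0, 0, 0, 0.5], [0, 0, 0.43, 0, 0, 0, 0.5], [0, 0, 0.43, 0, 0, 0, 0.5]]

```text
t: 22.6
tool_pos: [0.6795, 0.0417, 0.1404]
ee_rot: [[-0.094, 0.996, 0.005], [0.996, 0.094, -0.0], [-0.001, 0.005, -1.0]]
wrist_force: [-0.4, 0.2, -0.9]
width: 0.0429
```

Request:
step_arm:
  increments:
    - [[-0.55, -0.13, 0, 0, 0, 0.486, 0.5], [-0.55, -0.13, 0, 0, 0, 0.486, 0.5], [-0.55, -0.13, 0, 0, 0, 0.486, 0.5], [-0.55, -0.13, 0, 0, 0, 0.486, 0.5], [-0.55, -0.13, 0, 0, 0, 0.486, 0.5], [-0.55, -0.13, 0, 0, 0, 0.486, 0.5], [-0.55, -0.13, 0, 0, 0, 0.486, 0.5], [-0.55, -0.13, 0, 0, 0, 0.486, 0.5], [-0.55, -0.13, 0, 0, 0, 0.486, 0.5], [-0.55, -0.13, 0, 0, 0, 0.486, 0.5], [-0.55, -0.13, 0, 0, 0, 0.486, 0.5]]

```text
t: 23.7
tool_pos: [0.5952, 0.0223, 0.1364]
ee_rot: [[-0.999, -0.053, -0.001], [-0.053, 0.999, -0.0], [0.001, -0.0, -1.0]]
wrist_force: [-0.5, 0.6, -0.0]
width: 0.0428
```

Request:
step_arm:
  increments:
    - [[-0.55, -0.13, 0, 0, 0, 0.486, 0.5], [-0.55, -0.13, 0, 0, 0, 0.486, 0.5], [-0.55, -0.13, 0, 0, 0, 0.486, 0.5], [-0.55, -0.13, 0, 0, 0, 0.486, 0.5], [-0.55, -0.13, 0, 0, 0, 0.486, 0.5], [-0.55, -0.13, 0, 0, 0, 0.486, 0.5], [-0.55, -0.13, 0, 0, 0, 0.486, 0.5], [-0.55, -0.13, 0, 0, 0, 0.486, 0.5], [-0.55, -0.13, 0, 0, 0, 0.486, 0.5], [-0.55, -0.13, 0, 0, 0, 0.486, 0.5], [-0.55, -0.13, 0, 0, 0, 0.486, 0.5]]

```text
t: 24.8
tool_pos: [0.5128, 0.0028, 0.1367]
ee_rot: [[0.006, -1.0, -0.0], [-1.0, -0.006, -0.0], [0.0, 0.0, -1.0]]
wrist_force: [0.1, 0.5, -0.5]
width: 0.0427
```

```bash
python3 st.py;python3 - <<'E'
from h import *
f=env.grab_frame("side")
c=f["img"][125:245,280:400];cv2.imwrite("pics/s7.png",cv2.resize(c,None,fx=5,fy=5,interpolation=cv2.INTER_CUBIC))
E
```

```text
t 24.8 pos [0.5128 0.0028 0.1367] yaw 270.35 F [ 0.1   0.5  -0.53] M [-0.007 -0.017 -0.009] w 0.0427 q [-0.153  0.291 -0.274  1.006 -0.    -1.73 ]
```

View pics/s7.png

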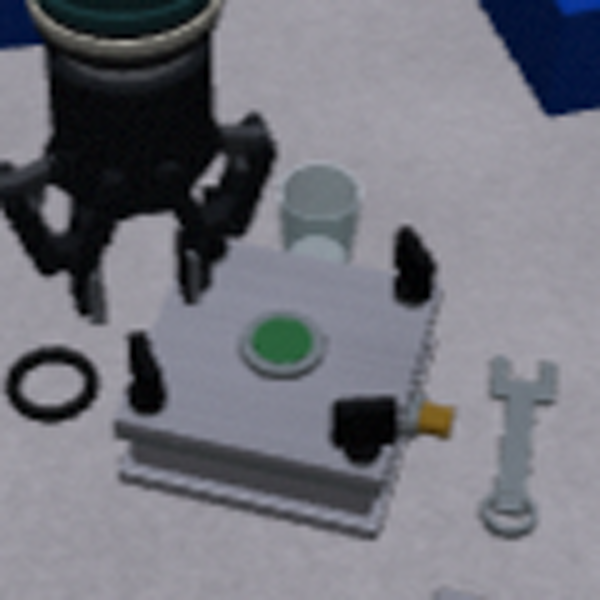

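Request:
step_arm:
  increments:
    - [[0, 0.006, -0.1, 0, 0, 0, 0.5], [0, 0.006, -0.35, 0, 0, 0, 0.5], [0, 0.006, -0.415, 0, 0, 0, 0.5], [0, 0.006, -0.415, 0, 0, 0, 0.7], [0, 0.006, -0.415, 0, 0, 0, 1], [0, 0.006, -0.41, 0, 0, 0, 1], [0, 0.006, -0.41, 0, 0, 0, 1], [0, 0.006, -0.41, 0, 0, 0, 1]]

```text
t: 25.65
tool_pos: [0.5131, 0.0035, 0.0759]
ee_rot: [[0.005, -1.0, 0.001], [-1.0, -0.005, -0.001], [0.001, -0.001, -1.0]]
wrist_force: [-1.3, -4.0, -2.6]
width: 0.0088
```

```bash
python3 st.py
```

```text
t 25.65 pos [0.5131 0.0035 0.0759] yaw 270.3 F [-1.3  -4.05 -2.63] M [-0.778  0.207  0.327] w 0.0088 q [-1.520e-01  3.430e-01 -3.800e-01  8.470e-01 -1.000e-03 -1.728e+00]
```

Request:
step_arm:
  increments:
    - [[0, -0.002, -0.001, 0, 0, -0.02, 1]]

```text
t: 25.75
tool_pos: [0.5131, 0.0034, 0.0757]
ee_rot: [[-0.058, -0.998, 0.001], [-0.998, 0.058, -0.0], [0.0, -0.001, -1.0]]
wrist_force: [-0.9, -0.5, -3.6]
width: 0.0085
```

```bash
python3 st.py
```

```text
t 25.75 pos [0.5131 0.0034 0.0757] yaw 266.69 F [-0.94 -0.53 -3.59] M [-0.122  0.227  0.319] w 0.0085 q [-0.152  0.343 -0.38   0.847 -0.    -1.665]
```

Request:
step_arm:
  increments:
    - [[0, 0, -0.001, 0, 0, -0.02, 1]]

```text
t: 25.85
tool_pos: [0.513, 0.0034, 0.0756]
ee_rot: [[-0.122, -0.992, 0.001], [-0.992, 0.122, -0.0], [-0.0, -0.001, -1.0]]
wrist_force: [-1.5, -0.8, -3.6]
width: 0.0089
```

```bash
python3 st.py
```

```text
t 25.85 pos [0.513  0.0034 0.0756] yaw 262.98 F [-1.49 -0.84 -3.56] M [-0.294  0.194  0.332] w 0.0089 q [-0.152  0.343 -0.38   0.847  0.    -1.6  ]
```

Request:
step_arm:
  increments:
    - [[0, 0, -0.001, 0, 0, -0.02, 1]]

```text
t: 25.95
tool_pos: [0.513, 0.0034, 0.0754]
ee_rot: [[-0.185, -0.983, 0.0], [-0.983, 0.185, -0.0], [0.0, -0.0, -1.0]]
wrist_force: [-1.1, -1.3, -4.0]
width: 0.009
```

```bash
python3 st.py
```

```text
t 25.95 pos [0.513  0.0034 0.0754] yaw 259.37 F [-1.11 -1.35 -4.05] M [-0.32   0.284  0.298] w 0.009 q [-0.152  0.344 -0.381  0.846 -0.    -1.537]
```

Request:
step_arm:
  increments:
    - [[0, 0, -0.002, 0, 0, -0.02, 1]]

```text
t: 26.05
tool_pos: [0.513, 0.0035, 0.0751]
ee_rot: [[-0.246, -0.969, 0.0], [-0.969, 0.246, -0.0], [-0.0, -0.0, -1.0]]
wrist_force: [-3.0, -1.1, -0.2]
width: 0.0089
```

```bash
python3 st.py
```

```text
t 26.05 pos [0.513  0.0035 0.0751] yaw 255.77 F [-2.98 -1.15 -0.16] M [-0.347  0.498  0.285] w 0.0089 q [-0.152  0.344 -0.381  0.846  0.    -1.475]
```

Request:
step_arm:
  increments:
    - [[0, 0, -0.001, 0, 0, -0.02, 1]]

```text
t: 26.15
tool_pos: [0.5129, 0.0035, 0.075]
ee_rot: [[-0.306, -0.952, 0.0], [-0.952, 0.306, -0.0], [-0.0, -0.0, -1.0]]
wrist_force: [-2.5, -1.7, -2.9]
width: 0.0087
```

```bash
python3 st.py
```

```text
t 26.15 pos [0.5129 0.0035 0.075 ] yaw 252.17 F [-2.46 -1.7  -2.93] M [-0.347  0.449  0.34 ] w 0.0087 q [-0.152  0.344 -0.381  0.845 -0.    -1.412]
```

Request:
step_arm:
  increments:
    - [[0, 0, -0.001, 0, 0, -0.02, 1]]

```text
t: 26.25
tool_pos: [0.5128, 0.0035, 0.0748]
ee_rot: [[-0.365, -0.931, 0.0], [-0.931, 0.365, -0.0], [-0.0, -0.0, -1.0]]
wrist_force: [-2.3, -0.8, -2.4]
width: 0.0083
```

```bash
python3 st.py
```

```text
t 26.25 pos [0.5128 0.0035 0.0748] yaw 248.57 F [-2.25 -0.83 -2.41] M [-0.338  0.459  0.313] w 0.0083 q [-0.152  0.344 -0.382  0.845  0.    -1.349]
```

Request:
step_arm:
  increments:
    - [[0, 0, -0.001, 0, 0, -0.02, 1]]

```text
t: 26.35
tool_pos: [0.5128, 0.0035, 0.0746]
ee_rot: [[-0.423, -0.906, 0.0], [-0.906, 0.423, 0.0], [-0.0, -0.0, -1.0]]
wrist_force: [-2.1, -0.7, -2.7]
width: 0.0089
```

```bash
python3 st.py
```

```text
t 26.35 pos [0.5128 0.0035 0.0746] yaw 244.97 F [-2.11 -0.7  -2.71] M [-0.29   0.472  0.24 ] w 0.0089 q [-0.152  0.344 -0.382  0.844  0.    -1.286]
```

Request:
step_arm:
  increments:
    - [[0, 0, -0.001, 0, 0, -0.02, 1]]

```text
t: 26.45
tool_pos: [0.5128, 0.0035, 0.0744]
ee_rot: [[-0.479, -0.878, 0.0], [-0.878, 0.479, 0.0], [-0.0, -0.0, -1.0]]
wrist_force: [-2.8, -1.2, -3.5]
width: 0.0086
```

```bash
python3 st.py
```

```text
t 26.45 pos [0.5128 0.0035 0.0744] yaw 241.37 F [-2.84 -1.23 -3.5 ] M [-0.271  0.448  0.271] w 0.0086 q [-0.152  0.344 -0.382  0.844  0.    -1.223]
```

Request:
step_arm:
  increments:
    - [[0, 0, -0.001, 0, 0, -0.02, 1]]

```text
t: 26.55
tool_pos: [0.5127, 0.0035, 0.0742]
ee_rot: [[-0.533, -0.846, -0.0], [-0.846, 0.533, 0.0], [-0.0, 0.0, -1.0]]
wrist_force: [-2.4, -1.0, -3.1]
width: 0.0089
```

```bash
python3 st.py
```

```text
t 26.55 pos [0.5127 0.0035 0.0742] yaw 237.77 F [-2.4  -1.01 -3.14] M [-0.227  0.477  0.296] w 0.0089 q [-0.152  0.345 -0.383  0.844  0.    -1.16 ]
```

Request:
step_arm:
  increments:
    - [[0, 0, -0.001, 0, 0, -0.02, 1]]

```text
t: 26.65
tool_pos: [0.5127, 0.0036, 0.0741]
ee_rot: [[-0.585, -0.811, -0.0], [-0.811, 0.585, 0.0], [-0.0, 0.0, -1.0]]
wrist_force: [-2.5, -0.3, -0.5]
width: 0.0088
```

```bash
python3 st.py
```

```text
t 26.65 pos [0.5127 0.0036 0.0741] yaw 234.17 F [-2.54 -0.27 -0.45] M [-0.137  0.688  0.388] w 0.0088 q [-0.152  0.345 -0.383  0.843  0.    -1.098]
```

Request:
step_arm:
  increments:
    - [[0, 0, -0.001, 0, 0, -0.02, 1]]

```text
t: 26.75
tool_pos: [0.5127, 0.0036, 0.074]
ee_rot: [[-0.635, -0.772, -0.0], [-0.772, 0.635, 0.0], [-0.0, 0.0, -1.0]]
wrist_force: [-3.2, -1.2, 1.5]
width: 0.0087
```

```bash
python3 st.py
```

```text
t 26.75 pos [0.5127 0.0036 0.074 ] yaw 230.58 F [-3.18 -1.17  1.47] M [-0.139  0.812  0.352] w 0.0087 q [-0.152  0.345 -0.383  0.843  0.    -1.035]
```

Request:
step_arm:
  increments:
    - [[0, 0, -0.001, 0, 0, -0.02, 1]]

```text
t: 26.85
tool_pos: [0.5127, 0.0037, 0.074]
ee_rot: [[-0.682, -0.731, -0.0], [-0.731, 0.682, 0.0], [-0.0, 0.0, -1.0]]
wrist_force: [-4.0, -1.3, 3.4]
width: 0.0084
```

```bash
python3 st.py
```

```text
t 26.85 pos [0.5127 0.0037 0.074 ] yaw 226.98 F [-4.03 -1.27  3.35] M [-0.098  0.947  0.407] w 0.0084 q [-0.152  0.345 -0.383  0.843  0.    -0.972]
```

Request:
step_arm:
  increments:
    - [[0, 0, -0.001, 0, 0, -0.02, 1]]

```text
t: 26.95
tool_pos: [0.5126, 0.0037, 0.0739]
ee_rot: [[-0.727, -0.687, -0.0], [-0.687, 0.727, 0.0], [-0.0, 0.0, -1.0]]
wrist_force: [-4.5, -0.4, 5.2]
width: 0.009
```

```bash
python3 st.py
```

```text
t 26.95 pos [0.5126 0.0037 0.0739] yaw 223.38 F [-4.49 -0.4   5.2 ] M [-0.013  1.103  0.48 ] w 0.009 q [-0.152  0.345 -0.383  0.843  0.    -0.909]
```

Request:
step_arm:
  increments:
    - [[-0.001, 0, 0.001, 0, 0, -0.012, 1]]

```text
t: 27.05
tool_pos: [0.5126, 0.0037, 0.074]
ee_rot: [[-0.752, -0.659, 0.0], [-0.659, 0.752, 0.0], [-0.0, 0.0, -1.0]]
wrist_force: [-3.1, -0.9, -2.7]
width: 0.0089
```

```bash
python3 st.py
```

```text
t 27.05 pos [0.5126 0.0037 0.074 ] yaw 221.23 F [-3.11 -0.9  -2.71] M [-0.058  0.505  0.482] w 0.0089 q [-0.152  0.344 -0.384  0.843  0.    -0.872]
```

Request:
step_arm:
  increments:
    - [[0, 0, 0, 0, 0, -0.012, 1]]

```text
t: 27.15
tool_pos: [0.5126, 0.0037, 0.074]
ee_rot: [[-0.776, -0.631, 0.0], [-0.631, 0.776, 0.0], [-0.0, 0.0, -1.0]]
wrist_force: [-4.4, -0.2, 0.1]
width: 0.009
```

```bash
python3 st.py
```

```text
t 27.15 pos [0.5126 0.0037 0.074 ] yaw 219.12 F [-4.37 -0.15  0.07] M [0.037 0.699 0.459] w 0.009 q [-0.152  0.345 -0.384  0.843  0.    -0.835]
```

Request:
step_arm:
  increments:
    - [[0, 0, 0, 0, 0, 0, 0.5], [0, 0, 0, 0, 0, 0, 0.5], [0, 0, 0, 0, 0, 0, 0.5], [0, 0, 0.3, 0, 0, 0, 0.5], [0, 0, 0.6, 0, 0, 0, 0.5], [-0.4, -0.5, 0.9, 0, 0, 0, 0.5], [-0.8, -0.9, 0.9, 0, 0, 0, 0.5], [-0.8, -0.9, 0.9, 0, 0, 0, 0.5], [-0.8, -0.9, 0.9, 0, 0, 0, 0.5]]

```text
t: 28.05
tool_pos: [0.3913, -0.1328, 0.2093]
ee_rot: [[-0.775, -0.632, 0.001], [-0.632, 0.775, -0.001], [-0.0, -0.001, -1.0]]
wrist_force: [-0.5, -0.6, 0.6]
width: 0.0422
```

```bash
python3 st.py;python3 - <<'E'
from h import *
f=env.grab_frame("side")
c=f["img"][125:245,270:410];cv2.imwrite("pics/s8.png",cv2.resize(c,None,fx=5,fy=5,interpolation=cv2.INTER_CUBIC))
f=env.grab_frame("top");cv2.imwrite("pics/t8.png",f["img"])
for k in("beaker","oring","wrench","nut_a"):
  print(k,[(round(d["p"],2),np.round(d["xyz"],3).tolist()) for d in env.tip_of(k,"side")])
E
```

```text
t 28.05 pos [ 0.3913 -0.1328  0.2093] yaw 219.22 F [-0.48 -0.62  0.57] M [-0.013 -0.026  0.035] w 0.0422 q [-0.525  0.08  -0.342  1.148 -0.    -1.209]
beaker [(0.55, [0.655, 0.141, 0.001])]
oring []
wrench [(0.73, [0.719, -0.04, -0.003]), (0.37, [0.578, 0.106, 0.086])]
nut_a [(0.64, [0.681, 0.043, 0.057]), (0.41, [0.509, 0.006, 0.054]), (0.41, [0.573, 0.105, 0.058])]
```

View pics/s8.png

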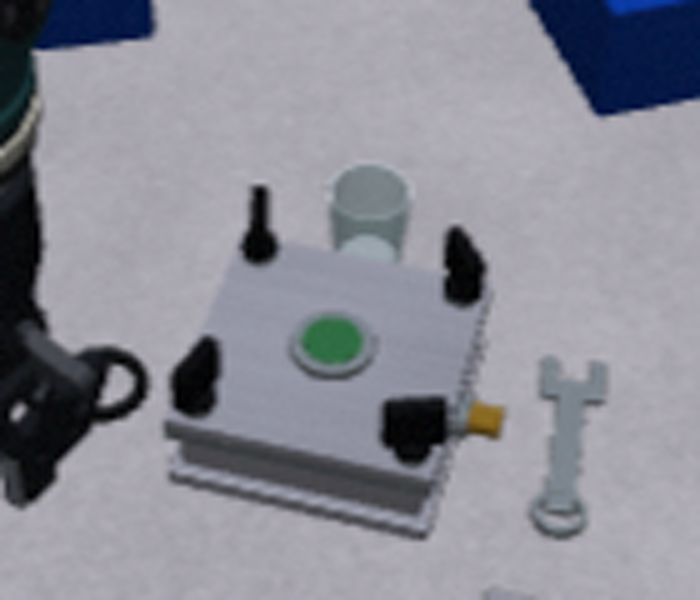

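View pics/t8.png

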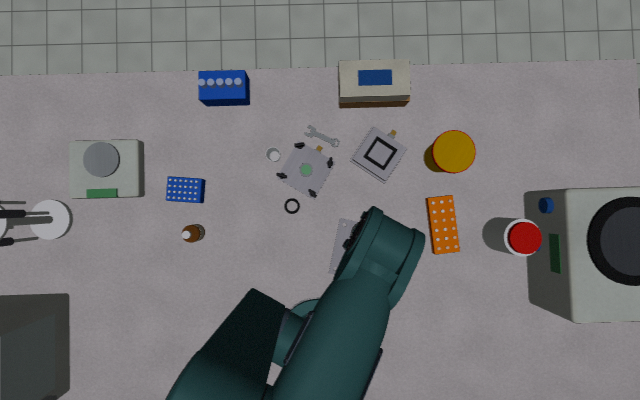

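The side crop shows the cover lying evenly on the rim and all four wings at the angles I left them. The beaker (about 370,210), wrench (570,440) and ring (115,385) have not moved. In the top view the ring is at (292,206) and the beaker at (273,155), both as before.

```bash
python3 -c "
from cell import env
print(env.job_done())"
```

```text
the job is handed in; nothing more can be done
None
```

The vessel is closed and the job is handed in, at about 28 s of the 72 s allowed. All four nuts were turned to snug by feel and the cover looks flush.

**Order:** I turned b and then d 72° clockwise to match a and c. I then took the b/d pair to snug (d, b, then a re-check of d that turned it about 3° more). Only after that did I start on c and a.

**Tightness:** every nut stopped with the moment about 0.15–0.2 N m above free turning (about 0.31 N m). That puts each roughly 0.3–0.4 rad past home.

| Nut | Last moment readings (N m) |
|---|---|
| a | 0.48, 0.46 |
| b | 0.45, 0.48 |
| c | 0.44, 0.54 |
| d | 0.49, 0.47 |

**Last checks:** In the final pictures the cover lies level and even on the rim. The beaker, wrench and ring show no visible shift, and the arm is clear. Forces during the work stayed under 20 N.

**Doubts:**
- **Moment noise:** single moment readings scatter by about 0.04 N m, so each home angle is only good to roughly 0.1 rad. A second cue, the height at which the wing stopped dropping, puts c nearer 0.25 rad and d nearer 0.4 rad past home. Both are still inside the snug range.
- **Pair b/d after a and c:** I did not feel b and d again once a and c were tight, so as not to break the order.
- **Missed detections:** the detector missed the ring and nut d in the last side picture, but both are plainly visible in the crop.

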